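Swap and charge the vacuum's battery packs

ROBOT

A 7-joint arm with a two-finger parallel gripper is mounted at the origin on the work surface. World frame = base frame: x ahead of the robot, y to its left, z up, the work surface at z = 0. Lengths are in m, angles in rad, forces in N, time in s.
With the tool pointing down it reaches from about 0.425 to 0.925 m from the base axis. Payload 6.8 kg.
Tool frame: the origin (TCP) lies midway between the tips of the shut fingers; the grasp point (between the pads) lies 19 mm behind it; z points along the fingers, y is the line along which they close (so a half turn about z gives the same grasp; the last joint's range is limited). The gripper opens to 85 mm and grips with 20 to 120 N. Pads are 22 mm wide; open, the fingers measure 114 mm over their backs; the gripper's body (76 mm by 85 mm) begins 54 mm behind the grasp point. The pads swing forward as they close: fully open they stand 13 mm farther back than shut.
Start: joints at [-1.289, 0.477, 0.022, 1.555, -0.011, 1.109, -0.083], TCP at [0.257, 0.624, 0.231] pointing down, gripper open.
Joint ranges: [-2.96, 2.96], [-0.34, 2.1], [-1.41, 1.46], [0.24, 2.44], [-1.37, 4.51], [0.17, 1.92], [-2.96, 2.96]. Speed limits (rad/s): [2.39, 2.39, 3.14, 3.14, 3.14, 3.14, 3.14].

INTERFACE

Orientations are given as a unit quaternion [w, x, y, z].
In Python, from station import bot gives the robot as it stands.
- The arm moves only by the tool jog_arm, never from a script. Its argument "rows" is a list of rows, each an object of numbers: "fingers": the finger opening in mm, from 0 to 85.4; "x", "y", "z": the shift along the tool's x, y, z in mm; "ax", "ay", "az": the turn, a rotation vector about the tool's x, y, z in degrees. A call has exactly 8 rows; each row shifts and turns the commanded pose from where the row before left it, along the tool's axes as they then stand; what a row does not reach is not made up. A row lasts 1/10 s, in which the tool goes at most 50 mm and 8.59 degrees, less where a joint would pass 70% of its speed; a pose out of reach is approached as far as the arm can. A call with a gripper value outside its range is refused whole. The fingers move at their own pace and stop on an object; "force" is the grip in N (left out, the last holds). Time passes only in rows, so rows that do not move let the fingers close, or fill a call up. It gives the time, the measured TCP pose, the force, the opening and the grip force at its end, in the units of the state.
- bot.get_obs(): the state, without advancing time (a new reading comes with each control period).
- bot.read_camera(name): name is "scene" or "top" or "wrist"; returns a dict with "pixels" (400x640x3 uint8, red, green, blue), "vertical_fov" (degrees; the focal length in pixels is half the picture's height over the tangent of half this angle, whatever the lens; pixels are square), "cx", "cy" (the principal point, pixels), "world_from_camera" (4x4, takes a point from camera to world coordinates). Camera axes: x right, y down, z forward; pixel columns grow to the right and rows downward; lengths in m; the calibration is good to about 2 mm. The wrist camera is an equidistant fisheye: a pixel r from the principal point sees the ray r / f radians off the axis. A picture is of the moment at which its call begins. There is no depth.
- bot.hand_in(): hands the job in; it is judged then, once.
The state is a dict: "t": time; "q": joint angles; "joint_vel": joint speeds; "joint_torque": joint torques, N m; "eef_pos": TCP position; "tool_rot": TCP orientation; "contact_force": force on the tool from outside, world axes, zero at the start; "torque": the same for the moment, N m; "gripper_width": opening from 0.0 (shut) to 1.0 (fully open); "grasp_force": force on a finger pad.
Only numpy, scipy, OpenCV 4.12 (cv2) and the standard library are available. Lean on these libraries where they do the work, as an engineer would, in place of code of your own. Each camera call takes 0.05 s, during which the arm holds its last target. There are 200 camera calls.

TASK

Swap the empty pack in the hand vacuum for the charged one lying in the charging station, and put all the empties, that one and every pack lying on the worktop, into station bays of their own length; seat each pack by hooking its tongue under the bay's lip and swinging its other end down until it lies flat and fully home. Once all the packs are in, switch the station on with its rocker, pressed fully over. Leave the other things on the worktop where they are.

Things in the scene. Friction and masses are not known exactly. Their poses are not given: they have to be found in the camera images.
- full_c (a point): charged pack (LONG), at the start home in a long station bay. Grip block 116x40 mm on a sled 52 mm wide, 8 thick; 42 mm high in all, 0.42 kg. The sled runs 24 mm beyond the block at one end (tongue, toe); at the other end (heel) both are flush. Point: centre of the block in plan, 21 mm above the underside. +x from toe to heel: toe tip at x = -82 mm, heel at +58; z up. All packs: grey and black plastic
- spent_c (a point): empty LONG pack, at the start home in the bay of the hand vacuum. Axes as the charged pack, same shape and size: toe tip at x = -82 mm, heel at +58; 140 mm long, 42 high, 0.42 kg.
- pack1_c (a point): empty LONG pack lying upright on the worktop, toe roughly towards the robot; absent in some runs. Axes as the charged pack, same shape and size: toe tip at x = -82 mm, heel at +58; 140 mm long, 42 high, 0.42 kg.
- pack2_c (a point): empty SHORT pack lying upright on the worktop, toe roughly towards the robot; absent in some runs. Same shape as the charged pack but shorter: grip block 82 mm long; toe tip at x = -65 mm, heel at +41; 106 mm long in all, 42 high, 0.30 kg; point and axes as there.
- pack3_c (a point): empty SHORT pack lying upright on the worktop, toe roughly towards the robot; absent in some runs. Same shape as the charged pack but shorter: grip block 82 mm long; toe tip at x = -65 mm, heel at +41; 106 mm long in all, 42 high, 0.30 kg; point and axes as there.
- long_bay1 (a point): LONG bay, open on top. At its -x end an end wall carries a lip: gap under it 14 mm, lip 5 mm thick, reaching 12 mm from the wall. Side walls 8 mm high, 58 mm apart; at +x a heel wall 12 mm high, 145 mm from the end wall. No catch. Point: on the bay floor (24 mm above the worktop), 21 mm straight below the point of a pack lying home, with 2.5 mm play to each end. +x from lip to heel, as the pack's; z up
- long_bay2 (a point): the other LONG bay of the station, beside long_bay1, 78 mm towards its -y; same build, point and axes. The station: white plate 250x330 mm, 18 mm thick, with two long bays in one half and two short bays in the other (which half varies), all lips on the robot's side
- short_bay1 (a point): SHORT bay of the station: like long_bay1, floor 24 mm above the worktop, but the heel wall stands 111 mm from the end wall. Point again below the point of a (short) pack lying home: 67.5 mm from the end wall (84.5 mm in a long bay). Same axes
- short_bay2 (a point): the other SHORT bay, beside short_bay1, 78 mm towards its -y; same build, point and axes
- vac_bay (a point): battery bay on the tail of the white hand vacuum (fixed, tail towards the robot, on the right): built as a long bay, same point and axes, floor 42 mm above the worktop; takes a LONG pack. Beyond its heel wall the motor housing, 86 mm tall, begins 94 mm from the point, and a handle arch up to 141 mm tall 100 mm from it
- rocker (a joint): power rocker of the station, 30x60 mm, on the robot's side of its plate in front of the lips: 0 = off, 0.36 = fully on. Its raised end is pressed straight down about 8 mm with about 3 N; it stays where it is left
- rocker_press (a point): top of the raised (switch-on) end of the rocker, 20 mm from its pivot; moves with the rocker. At the start about 36 mm above the worktop
- detergent: bystander: white detergent bottle, 88 mm wide, 160 mm tall, at the far right. Origin at the centre of its underside.
- softener: bystander: clear bottle, 72 mm wide, 140 mm tall, at the far right. Origin at the centre of its underside.
- tabs: bystander: glass jar with steel cap, 96 mm wide, 110 mm tall, at the far left. Origin at the centre of its underside.
- cup: bystander: white dosing cup, 72 mm wide, 65 mm tall, at the far side. Origin at the centre of its underside.
- brush: bystander: wooden clothes brush, 120 x 44 mm, 36 mm tall, lying bristles down near the robot, on the right. Origin at the centre of its underside.
- nozzle: bystander: black crevice nozzle, about 160 mm long, lying at the far side. Origin at the centre of its underside.
Things that resemble listed ones, but are neither listed nor needed, are in the scene too. What is shaped like the part that bears full_c but green is not meant.

How it is judged:
By the outcome, as a careful person would: the job done as asked, in the order asked, and still so for the second after the job is handed in, with the robot touching nothing.
Of pack1, pack2, pack3 only 2 to 3 are there at a start; the rules pass over those that are not, and their reading is None.
At some moment in a run one of pack1, pack2, pack3 may be knocked a few centimetres aside while the robot is not near it.
It also fails if it takes over 200 s, if anything falls off the work surface, if the arm or the gripper's body presses on something with over 40 N, if the wrist force passes 120 N, or if a joint passes its speed limit or range.

## Working session

There is one attempt and no reset: what is moved stays moved. The work goes in short steps, Python scripts to look and compute and a tool call to move; the robot and the scene stay as the last step left them, time stands still between calls to the robot, and variables do not carry over. Pictures are saved under pics/ and viewed, at most 14 in all, crops included, and the job is handed in when it is done.

Besides the shell and the picture viewer there is one more tool, called after "Request:" by a JSON object that holds its "api" and its "payload". jog_arm: Moves the arm, as the interface text tells. Its arguments: {"type":"object","properties":{"rows":{"type":"array","items":{"type":"object","properties":{"fingers":{"type":"number"},"x":{"type":"number"},"y":{"type":"number"},"z":{"type":"number"},"ax":{"type":"number"},"ay":{"type":"number"},"az":{"type":"number"}}}},"force":{"type":"number"}},"required":["rows"]}

```bash
ls; mkdir -p pics; python3 - <<'E'
from station import bot
import cv2,numpy as np
print(bot.get_obs())
for n in ("scene","top","wrist"):
    c=bot.read_camera(n); cv2.imwrite(f"pics/{n}0.png",c["pixels"][:,:,::-1]); print(n,c["vertical_fov"],c["cx"],c["cy"]);print(np.round(c["world_from_camera"],4).tolist())
E
```

```text
pics
{'t': 0.0, 'q': array([-1.28910253,  0.47781296,  0.02231818,  1.55645076, -0.01147512,
        1.10929215, -0.08313414]), 'joint_vel': array([-4.94752137e-05,  7.54178762e-04,  4.64682811e-04,  1.56942826e-05,
       -2.03180883e-04,  1.24084263e-03, -1.77772148e-03]), 'joint_torque': array([-1.27893032e-03, -5.96455586e+01,  1.60751291e+00, -2.81197983e+01,
        1.23906977e-02,  9.46240383e-03,  1.61713587e-05]), 'eef_pos': array([0.25628199, 0.62381676, 0.23031697]), 'tool_rot': array([-1.03880745e-04,  1.93656612e-01,  9.81068945e-01, -9.11708412e-04]), 'contact_force': array([-0.18885957,  0.62654822, -0.0352421 ]), 'torque': array([-0.02256074,  0.00082341, -0.00253119]), 'grasp_force': 0.0, 'gripper_width': 0.9985892088223353}
scene 43.48620270217566 321.2631637019431 200.08276705685665
[[0.6555, 0.4941, -0.5711, 1.1832], [0.7551, -0.4336, 0.4917, -0.5895], [-0.0047, -0.7536, -0.6573, 0.8588], [0.0, 0.0, 0.0, 1.0]]
top 49.795597627264 317.2757850434606 194.40966133871194
[[0.0354, -0.979, 0.2007, 0.2622], [-0.9994, -0.0353, 0.0038, -0.0232], [0.0034, -0.2008, -0.9796, 1.1083], [0.0, 0.0, 0.0, 1.0]]
wrist 65.70646984690485 317.3178633299039 202.41018324068986
[[0.3794, 0.8808, 0.2831, 0.1837], [0.9252, -0.3608, -0.1176, 0.6527], [-0.0014, 0.3066, -0.9518, 0.3729], [0.0, 0.0, 0.0, 1.0]]
```

View pics/top0.png

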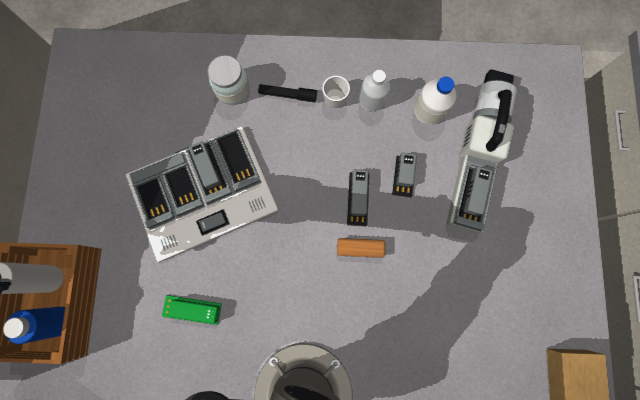

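View pics/scene0.png

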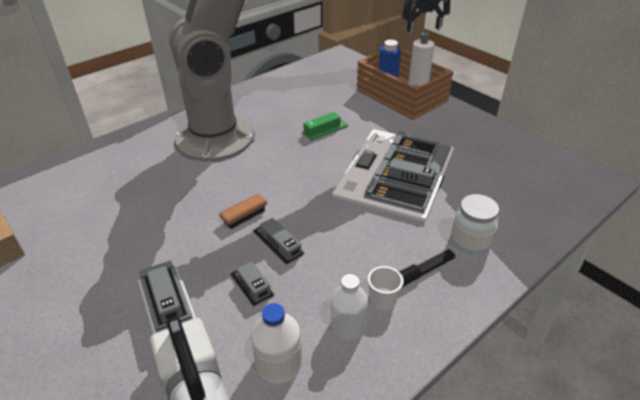

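Top view: the charged grey pack is at (205,165) in the white station. The empty long bay is at (238,157), the short bays at (152,200) and (182,187). pack1 (long) is at (358,197), a short pack at (404,174), and the vacuum with the spent pack at (475,195). The things that could be mistaken for a pack or the station are the green block (191,310), the black nozzle (288,93) and the brush (361,247). By the description, full_c is the pack at (205,165) in the white plate. I'll check that in a crop.

```bash
cat > h.py <<'E'
from station import bot
import cv2,numpy as np
from scipy.spatial.transform import Rotation as R
def shot(n,name=None):
    c=bot.read_camera(n); 
    if name: cv2.imwrite(f"pics/{name}.png",c["pixels"][:,:,::-1])
    c["n"]=n; return c
def ray(c,uv):
    f=200/np.tan(np.radians(c["vertical_fov"]/2)); d=np.array(uv,float)-[c["cx"],c["cy"]]
    if c["n"]=="wrist":
        r=np.hypot(*d); t=r/f; v=np.r_[d/max(r,1e-9)*np.sin(t),np.cos(t)]
    else: v=np.r_[d/f,1]
    T=c["world_from_camera"]; return T[:3,3],T[:3,:3]@v
def at(c,uv,z):
    o,v=ray(c,uv); return o+v*(z-o[2])/v[2]
def pix(c,P):
    T=c["world_from_camera"]; p=T[:3,:3].T@(np.array(P)-T[:3,3])
    f=200/np.tan(np.radians(c["vertical_fov"]/2))
    if c["n"]=="wrist":
        r=np.hypot(p[0],p[1]); t=np.arctan2(r,p[2]); d=p[:2]/r*t*f
    else: d=p[:2]/p[2]*f
    return d+[c["cx"],c["cy"]]
def pose():
    o=bot.get_obs(); q=o["tool_rot"]; return o["eef_pos"],R.from_quat(np.r_[q[1:],q[0]]),o
def target(yaw,tilt=0):
    # tool z down, tool y along pack -y.. pack x axis at yaw; tilt = heel up (deg)
    c,s=np.cos(np.radians(yaw)),np.sin(np.radians(yaw))
    M=np.array([[c,s,0],[s,-c,0],[0,0,-1]]).T   # tool x = pack x, tool y = -pack y, z down
    return R.from_rotvec(np.radians(tilt)*np.array([s,-c,0]))*R.from_matrix(M)
def delta(pos,rot,frm=None):
    p,r,_=pose() if frm is None else (*frm,0)
    d=r.inv().apply(np.array(pos)-p)*1e3
    best=None
    for k in (0,180):
        a=(r.inv()*rot*R.from_euler('z',k,degrees=True)).as_rotvec(degrees=True)
        if best is None or np.linalg.norm(a)<np.linalg.norm(best): best=a
    return np.round(d,1),np.round(best,2)
E
python3 - <<'E'
from h import *
c=shot("top")
for n,uv,z in [("station",(200,195),.02),("full",(205,165),.066),("lb2",(238,157),.024),("sb",(182,187),.024),("sb2",(152,200),.024),("rocker",(212,222),.03),("pack1toe",(358,220),.04),("pack1heel",(359,175),.042),("shorttoe",(402,192),.04),("shortheel",(406,157),.042),("spentheel",(484,172),.084),("spenttoe",(472,218),.06)]:
    print(n,np.round(at(c,uv,z),3))
im=c["pixels"][:,:,::-1]
a=cv2.resize(im[120:265,120:280],None,fx=2.6,fy=2.6,interpolation=cv2.INTER_CUBIC)
b=cv2.resize(im[135:240,335:520],None,fx=2,fy=2,interpolation=cv2.INTER_CUBIC)
o=np.zeros((380,790,3),np.uint8); o[:a.shape[0],:a.shape[1]]=a; o[:b.shape[0],418:418+b.shape[1]]=b
cv2.imwrite("pics/crop1.png",o)
E
```

```text
station [0.473 0.283 0.02 ]
full [0.541 0.264 0.066]
lb2 [0.577 0.192 0.024]
sb [0.491 0.33  0.024]
sb2 [0.455 0.403 0.024]
rocker [0.403 0.243 0.03 ]
pack1toe [ 0.419 -0.123  0.04 ]
pack1heel [ 0.535 -0.124  0.042]
shorttoe [ 0.495 -0.234  0.04 ]
shortheel [ 0.587 -0.244  0.042]
spentheel [ 0.543 -0.427  0.084]
spenttoe [ 0.432 -0.401  0.06 ]
```

View pics/crop1.png

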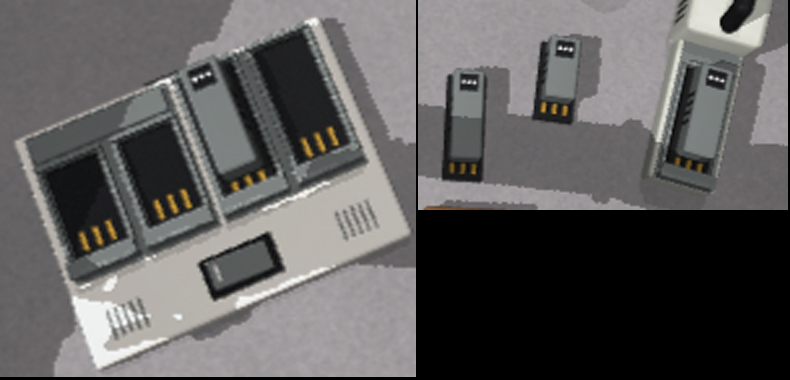

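Crop: the charged pack in the white station is at crop (220,120), the empty long bay is to its right and both short bays to its left. The rocker is at crop (243,265), and the green block lies elsewhere, so the choice stands. Next I'll move the wrist camera over the station.

```bash
python3 - <<'E'
from h import *
print(delta((.45,.255,.25),target(22.5)))
E
```

```text
(array([-319.4, -267.8,  -19. ]), array([-6.000e-02, -2.000e-02, -4.483e+01]))
```

Request:
{"api": "jog_arm", "payload": {"rows": [{"x": -35,"y": -30,"z": -5},{"x": -35,"y": -30,"z": -5},{"x": -35,"y": -30,"z": -5},{"x": -35,"y": -30,"z": -4},{"x": -35,"y": -30},{"x": -35,"y": -30},{"x": -35,"y": -30},{"x": -35,"y": -30}]}}

```text
invalid input
```

Request:
{"api": "jog_arm", "payload": {"rows": [{"x": -39,"y": -28},{"az": -8},{"az": -8},{"az": -8},{"az": -8},{"az": -8},{"az": -4.8},{}]}}

```text
invalid input
```

```bash
python3 - <<'E'
from h import *
p,r,o=pose(); print(p,np.round(r.as_matrix(),3),o["q"])
c=shot("wrist","w1")
E
```

```text
[0.25634278 0.6240623  0.23069497] [[-0.925  0.38  -0.   ]
 [ 0.38   0.925 -0.001]
 [-0.    -0.001 -1.   ]] [-1.28914496  0.47752536  0.02236136  1.55601432 -0.01151274  1.10929234
 -0.08310375]
```

View pics/w1.png

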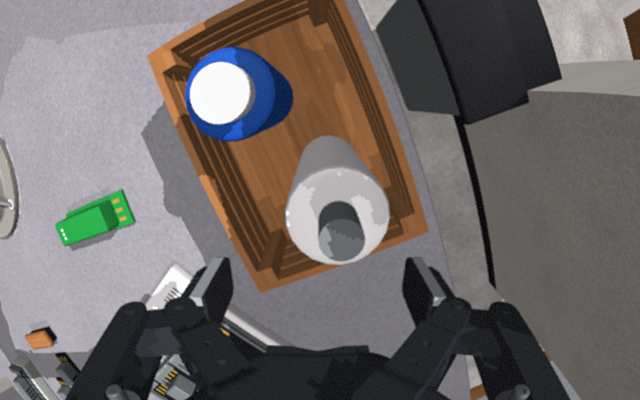

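The wrist view shows only the crate and the green block, with the fingers at the bottom of the picture. Both calls were refused, so I'll retry with every key filled in.

Request:
{"api": "jog_arm", "payload": {"rows": [{"fingers": 85,"x": -38,"y": -28,"z": -12,"ax": 0,"ay": 0,"az": 0},{"fingers": 85,"x": -38,"y": -28,"z": -12,"ax": 0,"ay": 0,"az": 0},{"fingers": 85,"x": -38,"y": -28,"z": -12,"ax": 0,"ay": 0,"az": 0},{"fingers": 85,"x": -38,"y": -28,"z": -12,"ax": 0,"ay": 0,"az": 0},{"fingers": 85,"x": -38,"y": -28,"z": -12,"ax": 0,"ay": 0,"az": 0},{"fingers": 85,"x": -38,"y": -28,"z": -12,"ax": 0,"ay": 0,"az": 0},{"fingers": 85,"x": -38,"y": -28,"z": -12,"ax": 0,"ay": 0,"az": 0},{"fingers": 85,"x": -38,"y": -28,"z": -12,"ax": 0,"ay": 0,"az": 0}], "force": 50}}

```text
t: 1.05
eef_pos: [0.4532, 0.2998, 0.328]
tool_rot: [0.0, 0.194, 0.981, 0.0]
contact_force: [0.6, 0.8, 0.5]
gripper_width: 0.993
grasp_force: 0.0
```

Request:
{"api": "jog_arm", "payload": {"rows": [{"fingers": 85,"x": -38,"y": -28,"z": -12,"ax": 0,"ay": 0,"az": 0},{"fingers": 85,"x": 0,"y": 0,"z": 0,"ax": 0,"ay": 0,"az": -8},{"fingers": 85,"x": 0,"y": 0,"z": 0,"ax": 0,"ay": 0,"az": -8},{"fingers": 85,"x": 0,"y": 0,"z": 0,"ax": 0,"ay": 0,"az": -8},{"fingers": 85,"x": 0,"y": 0,"z": 0,"ax": 0,"ay": 0,"az": -8},{"fingers": 85,"x": 0,"y": 0,"z": 0,"ax": 0,"ay": 0,"az": -8},{"fingers": 85,"x": 0,"y": 0,"z": 0,"ax": 0,"ay": 0,"az": -4.8},{"fingers": 85,"x": 0,"y": 0,"z": 0,"ax": 0,"ay": 0,"az": 0}], "force": 50}}

```text
t: 1.85
eef_pos: [0.477, 0.2612, 0.3392]
tool_rot: [-0.0, -0.195, 0.981, 0.0]
contact_force: [1.0, -0.2, -0.2]
gripper_width: 0.994
grasp_force: 0.0
```

```bash
python3 - <<'E'
from h import *
p,r,o=pose(); print(p,np.round(r.as_matrix(),3),o["q"])
c=shot("wrist","w2")
E
```

```text
[0.47700763 0.26121312 0.33924182] [[-0.924 -0.383 -0.   ]
 [-0.383  0.924 -0.   ]
 [ 0.     0.    -1.   ]] [-0.72496646  0.1704728   0.12654141  1.73693274 -0.02274066  1.23573057
  1.37070598]
```

View pics/w2.png

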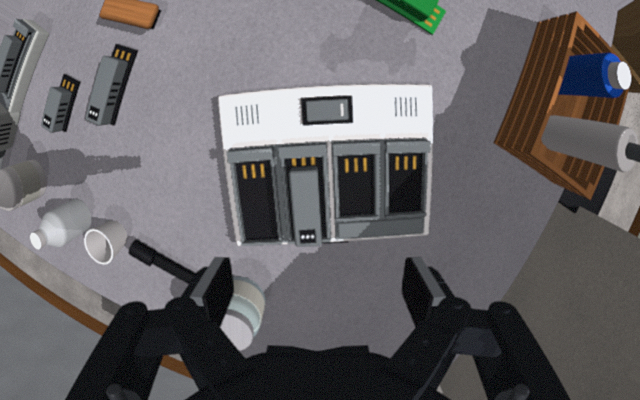

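The wrist view shows the station upright in the picture. The rocker is at (326,110) and the four bays at (257,200), (304,205), (356,185) and (406,185). The charged pack is in the second one. I'll zoom in for measurement.

```bash
python3 - <<'E'
import cv2
im=cv2.imread("pics/w2.png")
cv2.imwrite("pics/w2c.png",cv2.resize(im[78:252,212:440],None,fx=3.4,fy=3.4,interpolation=cv2.INTER_CUBIC))
E
```

```text
(no output)
```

View pics/w2c.png

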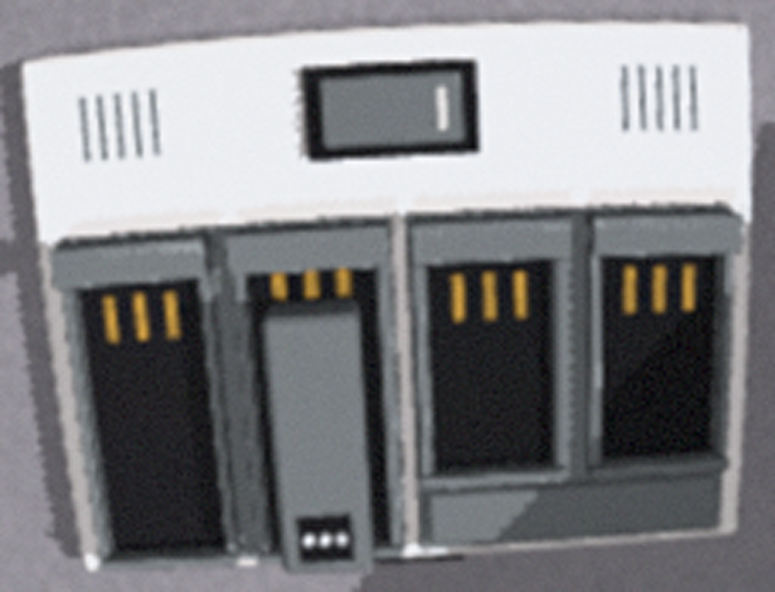

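Crop: the front plate corners are at (24,62) and (749,25). The lip inner edges are at about rows 282, 268, 260 and 255, and the middle contacts at columns 141, 312, 489 and 659. The top of the charged pack runs from (311,312) to (328,570). The rocker is at (393,110) with its tick at the right end.

```bash
python3 - <<'E'
from h import *
c=shot("wrist")
A=lambda u,v,z: at(c,(u/3.4+212-.35,v/3.4+78-.35),z)*1e3
fl=A(24,62,.018);fr=A(749,25,.018)
d=fr-fl; print("front w",np.linalg.norm(d),"yaw",np.degrees(np.arctan2(-d[0],d[1])))
con=[A(141,317,.024),A(312,285,.024),A(489,297,.024),A(659,288,.024)]
lip=[A(143,282,.043),A(314,269,.043),A(489,262,.043),A(659,256,.043)]
lo=[A(130,243,.043),A(310,230,.043),A(488,219,.043),A(664,212,.043)]
pf=A(311,312,.066);ph=A(328,570,.066)
d=ph-pf; print("pack len",np.linalg.norm(d),np.degrees(np.arctan2(d[1],d[0])),"mid",(pf+ph)/2)
hs=[A(490,470,.024),A(660,458,.024)]; hl=A(165,553,.024)
th=np.radians(22.5)
def B(p): p=p-fl; return np.round([p[0]*np.cos(th)+p[1]*np.sin(th),-p[0]*np.sin(th)+p[1]*np.cos(th),p[2]+fl[2]],1)
for n,L in [("con",con),("lip",lip),("lipout",lo),("pack",[pf,ph]),("heelfloor",hs+[hl]),("fr",[fr]),("rock",[A(315,112,.03),A(475,105,.03)]),("widths",[A(262,312,.066),A(360,310,.066),A(285,570,.066),A(372,570,.066)])]:
    print(n,[B(p).tolist() for p in L],[np.round(p).tolist() for p in L])
E
```

```text
front w 325.8500718941872 yaw 25.744633150293232
pack len 114.57660584525284 25.266974600474395 mid [543.40684702 269.48101632  66.        ]
con [[117.4, 51.2, 24.0], [103.7, 128.6, 24.0], [109.1, 207.0, 24.0], [103.8, 285.1, 24.0]] [[531.0, 176.0, 24.0], [489.0, 242.0, 24.0], [464.0, 317.0, 24.0], [429.0, 387.0, 24.0]]
lip [[98.0, 57.0, 43.0], [93.4, 130.4, 43.0], [90.3, 204.3, 43.0], [86.2, 278.7, 43.0]] [[511.0, 174.0, 43.0], [479.0, 240.0, 43.0], [448.0, 307.0, 43.0], [415.0, 374.0, 43.0]]
lipout [[81.0, 52.0, 43.0], [76.8, 128.9, 43.0], [71.9, 203.4, 43.0], [67.0, 279.9, 43.0]] [[497.0, 163.0, 43.0], [464.0, 232.0, 43.0], [431.0, 299.0, 43.0], [397.0, 368.0, 43.0]]
pack [[107.2, 130.0, 66.0], [221.6, 135.5, 66.0]] [[492.0, 245.0, 66.0], [595.0, 294.0, 66.0]]
heelfloor [[190.8, 210.2, 24.0], [185.4, 292.0, 24.0], [233.5, 55.2, 24.0]] [[538.0, 351.0, 24.0], [502.0, 425.0, 24.0], [637.0, 224.0, 24.0]]
fr [[-18.4, 325.3, 18.0]] [[301.0, 377.0, 18.0]]
rock [[27.5, 130.9, 30.0], [24.2, 198.7, 30.0]] [[418.0, 215.0, 30.0], [389.0, 277.0, 30.0]]
widths [[107.1, 110.2, 66.0], [106.5, 149.7, 66.0], [221.7, 116.7, 66.0], [221.7, 154.8, 66.0]] [[499.0, 227.0, 66.0], [483.0, 263.0, 66.0], [602.0, 277.0, 66.0], [588.0, 312.0, 66.0]]
```

Station check: the lips are collinear at yaw 25.5°, the contact spacing is 78 mm, and the heel walls come out where expected. That puts long1 at (546,269.5), long2 at (579,199) and short2 at (463,403). Now the vacuum and the packs.

```bash
python3 - <<'E'
from h import *
print(delta((.49,-.32,.36),target(-10)))
E
```

```text
(array([ 208.8, -542.6,  -20.7]), array([ 0.000e+00, -1.000e-02,  3.233e+01]))
```

Request:
{"api": "jog_arm", "payload": {"rows": [{"fingers": 85,"x": 17,"y": -45,"z": -2,"ax": 0,"ay": 0,"az": 0},{"fingers": 85,"x": 17,"y": -45,"z": -2,"ax": 0,"ay": 0,"az": 0},{"fingers": 85,"x": 17,"y": -45,"z": -2,"ax": 0,"ay": 0,"az": 0},{"fingers": 85,"x": 17,"y": -45,"z": -2,"ax": 0,"ay": 0,"az": 0},{"fingers": 85,"x": 17,"y": -45,"z": -2,"ax": 0,"ay": 0,"az": 0},{"fingers": 85,"x": 17,"y": -45,"z": -2,"ax": 0,"ay": 0,"az": 0},{"fingers": 85,"x": 17,"y": -45,"z": -2,"ax": 0,"ay": 0,"az": 0},{"fingers": 85,"x": 17,"y": -45,"z": -2,"ax": 0,"ay": 0,"az": 0}]}}

```text
t: 2.75
eef_pos: [0.4887, -0.1252, 0.3557]
tool_rot: [0.0, -0.194, 0.981, 0.0]
contact_force: [1.8, 0.8, 1.1]
gripper_width: 0.997
grasp_force: 0.0
```

Request:
{"api": "jog_arm", "payload": {"rows": [{"fingers": 85,"x": 17,"y": -45,"z": -2,"ax": 0,"ay": 0,"az": 0},{"fingers": 85,"x": 17,"y": -45,"z": -2,"ax": 0,"ay": 0,"az": 0},{"fingers": 85,"x": 17,"y": -45,"z": -1,"ax": 0,"ay": 0,"az": 0},{"fingers": 85,"x": 17,"y": -45,"z": 0,"ax": 0,"ay": 0,"az": 0},{"fingers": 85,"x": 0,"y": 0,"z": 0,"ax": 0,"ay": 0,"az": 8},{"fingers": 85,"x": 0,"y": 0,"z": 0,"ax": 0,"ay": 0,"az": 8},{"fingers": 85,"x": 0,"y": 0,"z": 0,"ax": 0,"ay": 0,"az": 8},{"fingers": 85,"x": 0,"y": 0,"z": 0,"ax": 0,"ay": 0,"az": 8}]}}

```text
t: 3.55
eef_pos: [0.4949, -0.3157, 0.3602]
tool_rot: [-0.0, 0.087, 0.996, 0.0]
contact_force: [-0.0, -0.3, -0.1]
gripper_width: 0.996
grasp_force: 0.0
```

```bash
python3 - <<'E'
from h import *
p,r,o=pose(); print(p,np.round(r.as_matrix(),3),o["q"])
c=shot("wrist","w3")
im=c["pixels"][:,:,::-1]
cv2.imwrite("pics/w3c.png",cv2.resize(im[40:260,180:480],None,fx=2.6,fy=2.6,interpolation=cv2.INTER_CUBIC))
E
```

```text
[ 0.49488585 -0.31570553  0.3601971 ] [[-0.985  0.174 -0.   ]
 [ 0.174  0.985  0.   ]
 [ 0.     0.    -1.   ]] [-0.08564509  0.27150748  0.69523753  1.63699775 -0.17931488  1.29833815
  2.03633337]
```

View pics/w3c.png

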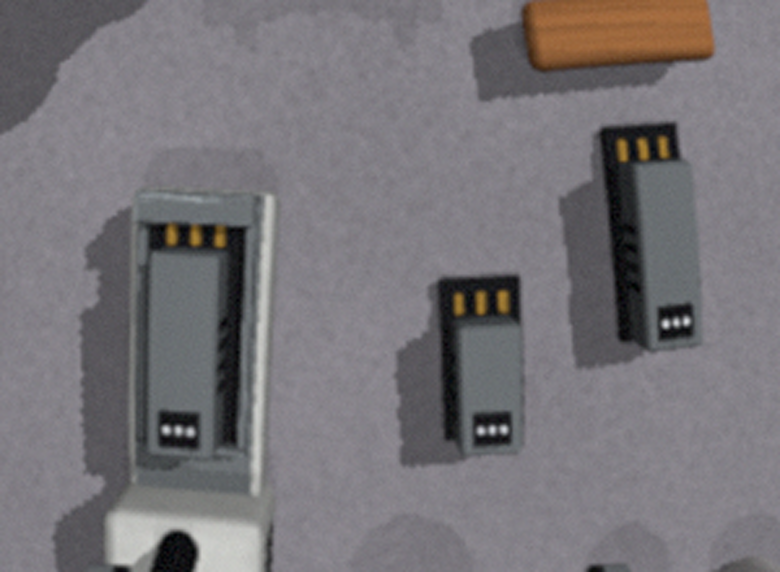

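The picture shows the spent pack in the vacuum bay, with its block top from (187,250) to (181,454) and the lip edge at row 224. The short pack's top runs from (490,321) to (492,451) and pack1's from (662,161) to (674,347).

```bash
python3 - <<'E'
from h import *
c=shot("wrist")
A=lambda u,v,z: at(c,(u/2.6+180-.3,v/2.6+40-.3),z)*1e3
for n,Q,z in [("spent",[(152,250),(222,250),(150,452),(212,456)],.084),("short",[(460,322),(520,320),(463,452),(522,450)],.042),("pack1",[(635,163),(690,160),(648,348),(700,345)],.042)]:
    a,b,d,e=[A(u,v,z) for u,v in Q]; f=(a+b)/2;h=(d+e)/2; v=h-f
    print(n,"len",np.linalg.norm(v),"wid",np.linalg.norm(a-b),np.linalg.norm(d-e),"yaw",np.degrees(np.arctan2(v[1],v[0])),"mid",np.round((f+h)/2,1))
l,r=A(148,224,.061),A(244,224,.061); print("lip",l,r,(l+r)/2)
print(A(133,200,.05),A(133,480,.05))
E
```

```text
spent len 114.34910176132838 wid 37.92841183500726 35.94165287426902 yaw -15.142011570572322 mid [ 495.1 -413.1   84. ]
short len 80.99936094861432 wid 35.76297548506227 36.87145638215678 yaw -6.591855528301123 mid [ 555.8 -246.4   42. ]
pack1 len 113.4071146128291 wid 35.79309590335733 35.42158382043358 yaw -2.5804263421935176 mid [ 493.  -125.9   42. ]
lip [ 422.15968232 -422.05231034   61.        ] [ 433.66652914 -368.90223048   61.        ] [ 427.91310573 -395.47727041   61.        ]
[ 406.73280891 -430.77242323   50.        ] [ 572.47283821 -472.98161277   50.        ]
```

```bash
cat >> h.py <<'E'
def go(x,y,z,yaw,tilt=0):  # mm ; prints needed shift in present tool axes, then the turn
    print(delta(np.array([x,y,z])/1e3,target(yaw,tilt)))
E
python3 - <<'E'
from h import *
go(495.5,-413,120,-14.5)
E
```

```text
(array([-17. , -95.9, 240.2]), array([-0.01, -0.01,  4.81]))
```

Request:
{"api": "jog_arm", "payload": {"rows": [{"fingers": 62,"x": -3,"y": -16,"z": 40,"ax": 0,"ay": 0,"az": 0},{"fingers": 62,"x": -3,"y": -16,"z": 40,"ax": 0,"ay": 0,"az": 0},{"fingers": 62,"x": -3,"y": -16,"z": 40,"ax": 0,"ay": 0,"az": 0},{"fingers": 62,"x": -3,"y": -16,"z": 40,"ax": 0,"ay": 0,"az": 0},{"fingers": 62,"x": -3,"y": -16,"z": 40,"ax": 0,"ay": 0,"az": 0},{"fingers": 62,"x": -2,"y": -16,"z": 40,"ax": 0,"ay": 0,"az": 0},{"fingers": 62,"x": 0,"y": 0,"z": 0,"ax": 0,"ay": 0,"az": 4.8},{"fingers": 62,"x": 0,"y": 0,"z": 0,"ax": 0,"ay": 0,"az": 0}]}}

```text
t: 4.45
eef_pos: [0.4949, -0.4131, 0.1187]
tool_rot: [-0.001, 0.124, 0.992, 0.0]
contact_force: [-0.6, -0.1, -0.3]
gripper_width: 0.724
grasp_force: 0.0
```

```bash
python3 - <<'E'
from h import *
go(495.5,-413,52,-14.5)
c=shot("wrist","w4")
print([np.round(pix(c,np.array(P)/1e3)) for P in [(495.5,-413,84),(439,-398,84),(551,-428,84)]])
E
```

```text
(array([-0.7,  0.2, 66.7]), array([ 0.02, -0.16,  0.21]))
[array([320., 236.]), array([321., 141.]), array([318., 309.])]
```

View pics/w4.png

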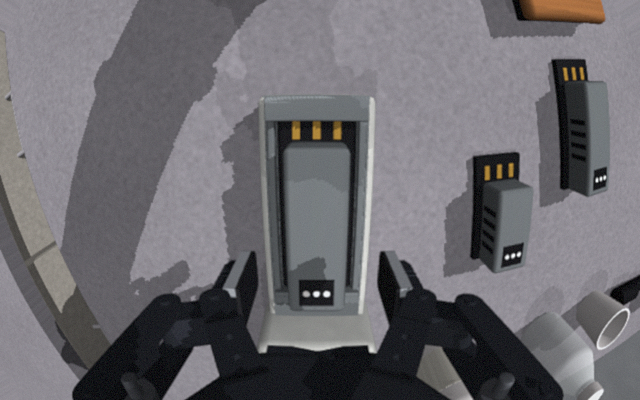

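The pack is centred between the fingers. Its front edge at row 142 and heel at row 308 match the prediction. I'll descend and grip.

Request:
{"api": "jog_arm", "payload": {"rows": [{"fingers": 62,"x": -1,"y": 0,"z": 20,"ax": 0,"ay": 0,"az": 0},{"fingers": 62,"x": 0,"y": 0,"z": 20,"ax": 0,"ay": 0,"az": 0},{"fingers": 62,"x": 0,"y": 0,"z": 15,"ax": 0,"ay": 0,"az": 0},{"fingers": 62,"x": 0,"y": 0,"z": 12,"ax": 0,"ay": 0,"az": 0},{"fingers": 30,"x": 0,"y": 0,"z": 0,"ax": 0,"ay": 0,"az": 0},{"fingers": 30,"x": 0,"y": 0,"z": 0,"ax": 0,"ay": 0,"az": 0},{"fingers": 30,"x": 0,"y": 0,"z": 0,"ax": 0,"ay": 0,"az": 0},{"fingers": 30,"x": 0,"y": 0,"z": 0,"ax": 0,"ay": 0,"az": 0}], "force": 60}}

```text
t: 5.3
eef_pos: [0.4968, -0.4134, 0.0536]
tool_rot: [0.0, 0.125, 0.992, -0.0]
contact_force: [0.2, 0.6, -3.2]
gripper_width: 0.457
grasp_force: 62.3
```

```bash
python3 - <<'E'
from h import *
import types
p,r,o=pose(); print(p,o["gripper_width"]*85.4,o["grasp_force"],o["contact_force"],np.round(r.as_matrix(),3).tolist())
E
```

```text
[ 0.49680544 -0.41335897  0.05359077] 38.997381012178586 62.27276086807251 [ 0.15451825  0.55371767 -3.18744605] [[-0.969, 0.247, 0.0], [0.247, 0.969, -0.0], [-0.0, -0.0, -1.0]]
```

Request:
{"api": "jog_arm", "payload": {"rows": [{"fingers": 30,"x": 0.7,"y": 0,"z": -4.3,"ax": 0,"ay": -3,"az": 0},{"fingers": 30,"x": 0.7,"y": 0,"z": -4.3,"ax": 0,"ay": -3,"az": 0},{"fingers": 30,"x": 0.7,"y": 0,"z": -4.3,"ax": 0,"ay": -3,"az": 0},{"fingers": 30,"x": 0.7,"y": 0,"z": -4.3,"ax": 0,"ay": -3,"az": 0},{"fingers": 30,"x": -6,"y": 0,"z": 0,"ax": 0,"ay": 0,"az": 0},{"fingers": 30,"x": -8,"y": 0,"z": 0,"ax": 0,"ay": 0,"az": 0},{"fingers": 30,"x": -8,"y": 0,"z": 0,"ax": 0,"ay": 0,"az": 0},{"fingers": 30,"x": 0,"y": 0,"z": 0,"ax": 0,"ay": 0,"az": 0}]}}

```text
t: 6.1
eef_pos: [0.5166, -0.4176, 0.0751]
tool_rot: [0.104, 0.123, 0.987, -0.013]
contact_force: [-0.4, -0.5, -3.5]
gripper_width: 0.461
grasp_force: 61.9
```

```bash
python3 - <<'E'
from h import *
p,r,o=pose(); print(p,o["gripper_width"]*85.4,o["grasp_force"],o["contact_force"],np.round(r.as_matrix(),3).tolist(),o["q"])
E
```

```text
[ 0.51661601 -0.41762825  0.07506007] 39.39427369992755 61.8533456325531 [-0.35218433 -0.50945445 -3.52794183] [[-0.948, 0.245, 0.203], [0.239, 0.97, -0.052], [-0.209, -0.001, -0.978]] [ 0.29334477  0.59683572  0.44658972  1.88278948 -0.6085773   0.59396799
  2.46029594]
```

```bash
cat >> h.py <<'E'
TH=25.5
SB={"long1":(545.8,269.5),"long2":(579.4,199.1),"short1":(496.9,332.6),"short2":(463.4,403.0)}
def ins(P,floor,yaw,toe,u,th=12,back=0,clear=1.5,up=0):
    # P bay point mm; toe = distance toe tip->TCP along pack; home toe x given by 82 (long) or 65
    L=82 if toe>75 else 65
    t,y=np.radians(th),np.radians(yaw)
    a=-L+toe*np.cos(t)-u*np.sin(t)+back*np.cos(t); z=floor+clear+toe*np.sin(t)+u*np.cos(t)+back*np.sin(t)+up
    T=(P[0]+a*np.cos(y),P[1]+a*np.sin(y),z); print(np.round(T,1)); return T
E
python3 - <<'E'
from h import *
T=ins(SB["long2"],24,TH,83.3,11.6,back=20,up=80)
p,r,_=pose()
up=np.r_[0,0,.085]; print("up in tool",r.inv().apply(up)*1e3)
print(delta(np.array(T)/1e3,target(TH,12),(p+up,r)))
rz=target(TH,12); print("as world yaw: shift then", (r.inv()*R.from_euler('z',40,degrees=True)*r).as_rotvec(degrees=True))
E
```

```text
[594.4 206.3 138.3]
up in tool [-1.77765909e+01 -7.06073223e-02 -8.31203214e+01]
(array([ 80. , 624. ,   4.6]), array([ -8.32,   0.05, -38.79]))
as world yaw: shift then [-8.36545455e+00 -3.32269752e-02 -3.91154454e+01]
```

Request:
{"api": "jog_arm", "payload": {"rows": [{"fingers": 30,"x": -4.4,"y": 0,"z": -20.8,"ax": 0,"ay": 0,"az": 0},{"fingers": 30,"x": -4.4,"y": 0,"z": -20.8,"ax": 0,"ay": 0,"az": 0},{"fingers": 30,"x": -4.4,"y": 0,"z": -20.8,"ax": 0,"ay": 0,"az": 0},{"fingers": 30,"x": -4.4,"y": 0,"z": -20.8,"ax": 0,"ay": 0,"az": 0},{"fingers": 30,"x": 6,"y": 40,"z": 0,"ax": 0,"ay": 0,"az": 0},{"fingers": 30,"x": 6,"y": 48,"z": 0,"ax": 0,"ay": 0,"az": 0},{"fingers": 30,"x": 6,"y": 48,"z": 0,"ax": 0,"ay": 0,"az": 0},{"fingers": 30,"x": 6,"y": 48,"z": 0,"ax": 0,"ay": 0,"az": 0}]}}

```text
t: 6.9
eef_pos: [0.5366, -0.2316, 0.1547]
tool_rot: [0.103, 0.124, 0.987, -0.013]
contact_force: [0.3, 0.4, -4.3]
gripper_width: 0.459
grasp_force: 62.0
```

Request:
{"api": "jog_arm", "payload": {"rows": [{"fingers": 30,"x": 6,"y": 48,"z": 0.5,"ax": 0,"ay": 0,"az": 0},{"fingers": 30,"x": 6,"y": 48,"z": 0.5,"ax": 0,"ay": 0,"az": 0},{"fingers": 30,"x": 6,"y": 48,"z": 0.5,"ax": 0,"ay": 0,"az": 0},{"fingers": 30,"x": 6,"y": 48,"z": 0.5,"ax": 0,"ay": 0,"az": 0},{"fingers": 30,"x": 6,"y": 48,"z": 0.5,"ax": 0,"ay": 0,"az": 0},{"fingers": 30,"x": 6,"y": 48,"z": 0.5,"ax": 0,"ay": 0,"az": 0},{"fingers": 30,"x": 6,"y": 48,"z": 0.5,"ax": 0,"ay": 0,"az": 0},{"fingers": 30,"x": 6,"y": 48,"z": 0.5,"ax": 0,"ay": 0,"az": 0}]}}

```text
t: 7.7
eef_pos: [0.5867, 0.1526, 0.1409]
tool_rot: [0.104, 0.124, 0.987, -0.013]
contact_force: [1.5, -0.3, -3.6]
gripper_width: 0.463
grasp_force: 62.1
```

Request:
{"api": "jog_arm", "payload": {"rows": [{"fingers": 30,"x": 6,"y": 48,"z": 0.5,"ax": 0,"ay": 0,"az": 0},{"fingers": 30,"x": 0,"y": 0,"z": 0,"ax": -1.66,"ay": 0,"az": -7.76},{"fingers": 30,"x": 0,"y": 0,"z": 0,"ax": -1.66,"ay": 0,"az": -7.76},{"fingers": 30,"x": 0,"y": 0,"z": 0,"ax": -1.66,"ay": 0,"az": -7.76},{"fingers": 30,"x": 0,"y": 0,"z": 0,"ax": -1.66,"ay": 0,"az": -7.76},{"fingers": 30,"x": 0,"y": 0,"z": 0,"ax": -1.66,"ay": 0,"az": -7.76},{"fingers": 30,"x": 0,"y": 0,"z": 0,"ax": 0,"ay": 0,"az": 0},{"fingers": 30,"x": 0,"y": 0,"z": 0,"ax": 0,"ay": 0,"az": 0}]}}

```text
t: 8.5
eef_pos: [0.5931, 0.1976, 0.139]
tool_rot: [0.102, -0.216, 0.971, 0.023]
contact_force: [0.8, 0.7, -4.6]
gripper_width: 0.459
grasp_force: 62.3
```

```bash
python3 - <<'E'
from h import *
p,r,o=pose(); print(p,o["gripper_width"]*85.4,o["grasp_force"],o["contact_force"],o["q"])
T=ins(SB["long2"],24,TH,83.3,11.6,back=20,up=30); go(*T,TH,12)
c=shot("wrist","w5")
d=np.array([np.cos(np.radians(TH)),np.sin(np.radians(TH)),0]);n=np.array([-d[1],d[0],0])
P=np.r_[SB["long2"],24]
print([np.round(pix(c,(P+a*d+b*n+[0,0,h])/1e3)).tolist() for a,b,h in [(-72.5,-29,19),(-72.5,29,19),(-84.5,0,19)]])
E
```

```text
[0.59314034 0.19761303 0.13898545] 39.173100351032204 62.263169288635254 [ 0.76182251  0.73288434 -4.63616231] [-0.70806984  0.42170967  0.36756933  1.9495855  -0.28379377  0.60317902
  1.84179906]
[594.4 206.3  88.3]
(array([ 5.8,  7.2, 50.6]), array([-0.02, -0.02, -0.41]))
[[286.0, 74.0], [370.0, 74.0], [328.0, 56.0]]
```

View pics/w5.png

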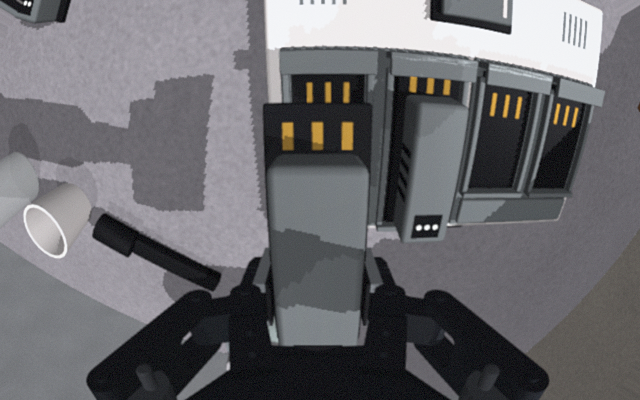

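The lip edge in view, at row 74 with mid column 328, matches the prediction. The held pack's toe edge is at row 104, columns 263–371.

```bash
python3 - <<'E'
from h import *
c=shot("wrist"); p,r,o=pose()
for toe in (80,83.3,86): print(toe,[np.round(pix(c,p+r.apply(np.array([toe,b,11.6-8])/1e3)),1).tolist() for b in (-26,26)])
# block front top edge
print([np.round(pix(c,p+r.apply(np.array([83.3-24,b,11.6-42])/1e3)),1).tolist() for b in (-20,20)])
E
```

```text
80 [[264.5, 105.0], [375.3, 105.1]]
83.3 [[264.4, 98.1], [375.4, 98.2]]
86 [[264.3, 92.4], [375.5, 92.6]]
[[266.7, 160.4], [374.6, 160.5]]
```

Request:
{"api": "jog_arm", "payload": {"rows": [{"fingers": 30,"x": 2,"y": 3.2,"z": 10,"ax": 0,"ay": 0,"az": -0.4},{"fingers": 30,"x": 2,"y": 4,"z": 10,"ax": 0,"ay": 0,"az": 0},{"fingers": 30,"x": 2,"y": 0,"z": 15,"ax": 0,"ay": 0,"az": 0},{"fingers": 30,"x": 0,"y": 0,"z": 15,"ax": 0,"ay": 0,"az": 0},{"fingers": 30,"x": 0,"y": 0,"z": 0,"ax": 0,"ay": 0,"az": 0},{"fingers": 30,"x": 0,"y": 0,"z": 0,"ax": 0,"ay": 0,"az": 0},{"fingers": 30,"x": 0,"y": 0,"z": 0,"ax": 0,"ay": 0,"az": 0},{"fingers": 30,"x": 0,"y": 0,"z": 0,"ax": 0,"ay": 0,"az": 0}]}}

```text
t: 9.4
eef_pos: [0.5945, 0.2062, 0.0897]
tool_rot: [0.103, -0.221, 0.97, 0.023]
contact_force: [0.1, -1.6, -4.1]
gripper_width: 0.458
grasp_force: 62.1
```

```bash
python3 - <<'E'
from h import *
p,r,o=pose(); print(p,o["contact_force"])
T=ins(SB["long2"],24,TH,83.3,11.6,back=20); go(*T,TH,12)
E
```

```text
[0.59454852 0.20620486 0.08971505] [ 0.09548159 -1.60678087 -4.10100332]
[594.4 206.3  58.3]
(array([ 6.7,  0.1, 30.7]), array([0.01, 0.09, 0.21]))
```

```bash
python3 - <<'E'
from h import *
import pickle
from scipy.optimize import fsolve
c=shot("wrist"); p,r,o=pose()
g=np.array([0,0,-19])
def rows(phi,dx):
    Rr=R.from_euler('y',-phi,degrees=True)
    f=lambda v: pix(c,p+r.apply(g+Rr.apply(np.array(v)-g)+[dx,0,0],)/1e3 if 0 else p+r.apply((g+Rr.apply(np.array(v)-g)+[dx,0,0])/1e3))[1]
    return f([83.3,0,3.6]),f([59.3,0,-30.4])
im=c["pixels"].astype(int)
print("model0",rows(0,0),"fit",fsolve(lambda a:np.array(rows(*a))-[104,155],[0,0]))
col=im[85:175,318].sum(1); print(col.tolist()); print(im[85:175,345].sum(1).tolist())
E
```

```text
model0 (np.float64(96.95043426269834), np.float64(159.91667603925598)) fit [ 6.51921561 -0.16694043]
[322, 356, 362, 359, 363, 359, 363, 356, 354, 360, 355, 353, 361, 358, 367, 351, 310, 221, 117, 67, 62, 93, 85, 102, 93, 100, 99, 120, 81, 102, 85, 98, 111, 101, 86, 122, 191, 311, 387, 404, 396, 386, 392, 398, 380, 391, 391, 392, 398, 390, 400, 399, 380, 386, 389, 390, 393, 387, 394, 355, 276, 243, 259, 258, 215, 118, 38, 72, 95, 118, 151, 154, 148, 145, 144, 135, 146, 137, 164, 167, 181, 211, 226, 262, 273, 283, 301, 296, 308, 328]
[291, 369, 379, 369, 380, 375, 373, 377, 367, 363, 352, 359, 349, 356, 356, 351, 318, 206, 104, 70, 84, 100, 94, 98, 106, 106, 97, 93, 95, 89, 110, 94, 114, 107, 101, 103, 181, 281, 382, 393, 395, 392, 380, 394, 388, 392, 383, 386, 378, 385, 389, 385, 391, 375, 365, 392, 375, 380, 386, 377, 373, 380, 384, 376, 316, 169, 70, 54, 81, 129, 153, 136, 155, 142, 163, 131, 147, 146, 163, 153, 189, 199, 239, 264, 284, 289, 311, 307, 315, 325]
```

Request:
{"api": "jog_arm", "payload": {"rows": [{"fingers": 30,"x": 3,"y": 0,"z": 12,"ax": 0,"ay": 0,"az": 0},{"fingers": 30,"x": 3.5,"y": 0,"z": 12,"ax": 0,"ay": 0,"az": 0},{"fingers": 30,"x": 0,"y": 0,"z": 0,"ax": 0,"ay": 0,"az": 0},{"fingers": 30,"x": 0,"y": 0,"z": 0,"ax": 0,"ay": 0,"az": 0},{"fingers": 30,"x": 0,"y": 0,"z": 2,"ax": 0,"ay": 0,"az": 0},{"fingers": 30,"x": 0,"y": 0,"z": 2,"ax": 0,"ay": 0,"az": 0},{"fingers": 30,"x": 0,"y": 0,"z": 0,"ax": 0,"ay": 0,"az": 0},{"fingers": 30,"x": 0,"y": 0,"z": 0,"ax": 0,"ay": 0,"az": 0}]}}

```text
t: 10.25
eef_pos: [0.5936, 0.2061, 0.0604]
tool_rot: [0.102, -0.221, 0.97, 0.023]
contact_force: [-0.2, 0.9, -4.3]
gripper_width: 0.463
grasp_force: 62.2
```

```bash
python3 - <<'E'
from h import *
p,r,o=pose(); print(p,o["contact_force"])
T=ins(SB["long2"],24,TH,83.3,11.6,back=20); go(*T,TH,12)
c=shot("wrist","w6")
im=c["pixels"][:,:,::-1]
cv2.imwrite("pics/w6c.png",cv2.resize(im[20:220,210:440],None,fx=3,fy=3,interpolation=cv2.INTER_CUBIC))
E
```

```text
[0.59362577 0.20610009 0.06042915] [-0.24567886  0.88133896 -4.25720424]
[594.4 206.3  58.3]
(array([-0.3, -0.2,  2.2]), array([0.02, 0.03, 0.24]))
```

View pics/w6c.png

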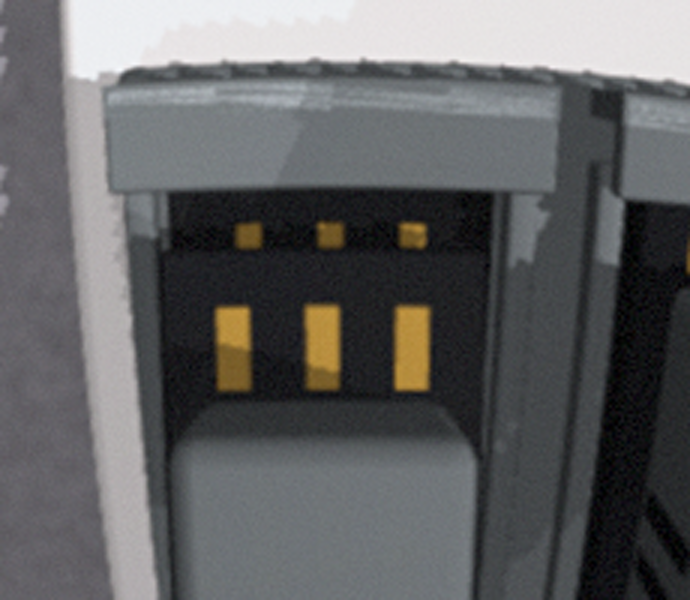

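Close view: the toe sits centred between the bay walls, with the toe edge at crop row 250 and the lip at row 190. It is about 1 mm to the left. I'll slide it under the lip.

Request:
{"api": "jog_arm", "payload": {"rows": [{"fingers": 30,"x": 0,"y": 1,"z": 1,"ax": 0,"ay": 0,"az": 0.2},{"fingers": 30,"x": 5,"y": 0,"z": 0,"ax": 0,"ay": 0,"az": 0},{"fingers": 30,"x": 5,"y": 0,"z": 0,"ax": 0,"ay": 0,"az": 0},{"fingers": 30,"x": 5,"y": 0,"z": 0,"ax": 0,"ay": 0,"az": 0},{"fingers": 30,"x": 2,"y": 0,"z": 0,"ax": 0,"ay": 0,"az": 0},{"fingers": 30,"x": 0,"y": 0,"z": 0,"ax": 0,"ay": 0,"az": 0},{"fingers": 30,"x": 0,"y": 0,"z": 0,"ax": 0,"ay": 0,"az": 0},{"fingers": 30,"x": 0,"y": 0,"z": 0,"ax": 0,"ay": 0,"az": 0}]}}

```text
t: 11.1
eef_pos: [0.5786, 0.2, 0.056]
tool_rot: [0.102, -0.22, 0.97, 0.023]
contact_force: [-0.4, -0.1, -3.2]
gripper_width: 0.457
grasp_force: 62.3
```

Request:
{"api": "jog_arm", "payload": {"rows": [{"fingers": 30,"x": 2,"y": 0,"z": 0,"ax": 0,"ay": 0,"az": 0},{"fingers": 30,"x": 0,"y": 0,"z": 0,"ax": 0,"ay": 0,"az": 0},{"fingers": 30,"x": 1,"y": 0,"z": 0,"ax": 0,"ay": 0,"az": 0},{"fingers": 30,"x": 1,"y": 0,"z": 0,"ax": 0,"ay": 0,"az": 0},{"fingers": 30,"x": 0,"y": 0,"z": 0,"ax": 0,"ay": 0,"az": 0},{"fingers": 30,"x": 0,"y": 0,"z": 0,"ax": 0,"ay": 0,"az": 0},{"fingers": 30,"x": 0,"y": 0,"z": 0,"ax": 0,"ay": 0,"az": 0},{"fingers": 30,"x": 0,"y": 0,"z": 0,"ax": 0,"ay": 0,"az": 0}]}}

```text
t: 11.9
eef_pos: [0.5748, 0.1982, 0.055]
tool_rot: [0.102, -0.22, 0.97, 0.023]
contact_force: [-0.8, -0.1, -4.3]
gripper_width: 0.456
grasp_force: 62.3
```

```bash
python3 - <<'E'
from h import *
p,r,o=pose(); print(p,o["contact_force"],r.inv().apply(o["contact_force"]))
T=ins(SB["long2"],24,TH,83.3,11.6); go(*T,TH,12)
E
```

```text
[0.57478812 0.19819849 0.05497003] [-0.80816938 -0.14356765 -4.31134739] [1.67178527 0.21833232 4.05202798]
[576.8 197.8  54.2]
(array([-1.4, -1.2,  1.1]), array([0.02, 0.02, 0.04]))
```

Request:
{"api": "jog_arm", "payload": {"rows": [{"fingers": 30,"x": -0.5,"y": 0,"z": 4.3,"ax": 0,"ay": 3,"az": 0},{"fingers": 30,"x": -0.5,"y": 0,"z": 4.3,"ax": 0,"ay": 3,"az": 0},{"fingers": 30,"x": -0.5,"y": 0,"z": 4.3,"ax": 0,"ay": 3,"az": 0},{"fingers": 30,"x": -0.5,"y": 0,"z": 4.3,"ax": 0,"ay": 3,"az": 0},{"fingers": 30,"x": 0,"y": 0,"z": 0,"ax": 0,"ay": 0,"az": 0},{"fingers": 30,"x": 0,"y": 0,"z": 0,"ax": 0,"ay": 0,"az": 0},{"fingers": 30,"x": 0,"y": 0,"z": 0,"ax": 0,"ay": 0,"az": 0},{"fingers": 30,"x": 0,"y": 0,"z": 0,"ax": 0,"ay": 0,"az": 0}]}}

```text
t: 12.7
eef_pos: [0.5782, 0.1996, 0.0384]
tool_rot: [0.0, -0.221, 0.975, 0.0]
contact_force: [-0.2, 0.1, -5.4]
gripper_width: 0.459
grasp_force: 62.2
```

Request:
{"api": "jog_arm", "payload": {"rows": [{"fingers": 30,"x": 0,"y": 0,"z": 1,"ax": 0,"ay": 0,"az": 0},{"fingers": 30,"x": 0,"y": 0,"z": 1,"ax": 0,"ay": 0,"az": 0},{"fingers": 30,"x": 0,"y": 0,"z": 0,"ax": 0,"ay": 0,"az": 0},{"fingers": 30,"x": 0,"y": 0,"z": 0,"ax": 0,"ay": 0,"az": 0},{"fingers": 30,"x": 0,"y": 0,"z": 0,"ax": 0,"ay": 0,"az": 0},{"fingers": 30,"x": 0,"y": 0,"z": 0,"ax": 0,"ay": 0,"az": 0},{"fingers": 30,"x": 0,"y": 0,"z": 0,"ax": 0,"ay": 0,"az": 0},{"fingers": 30,"x": 0,"y": 0,"z": 0,"ax": 0,"ay": 0,"az": 0}]}}

```text
t: 13.5
eef_pos: [0.5785, 0.2, 0.0362]
tool_rot: [0.0, -0.221, 0.975, 0.0]
contact_force: [0.7, -0.1, -3.7]
gripper_width: 0.457
grasp_force: 62.2
```

```bash
python3 - <<'E'
from h import *
p,r,o=pose(); print(p,o["contact_force"],o["torque"],np.round(r.as_matrix()[2],3))
E
```

```text
[0.57854667 0.19996163 0.03617576] [ 0.70802889 -0.09277157 -3.72966606] [-0.01345881 -0.04892471  0.01547152] [-0.  0. -1.]
```

Request:
{"api": "jog_arm", "payload": {"rows": [{"fingers": 30,"x": 0,"y": 0,"z": 1,"ax": 0,"ay": 0,"az": 0},{"fingers": 30,"x": 0,"y": 0,"z": 0,"ax": 0,"ay": 0,"az": 0},{"fingers": 30,"x": 0,"y": 0,"z": 0,"ax": 0,"ay": 0,"az": 0},{"fingers": 30,"x": 0,"y": 0,"z": 0.7,"ax": 0,"ay": 0,"az": 0},{"fingers": 30,"x": 0,"y": 0,"z": 0,"ax": 0,"ay": 0,"az": 0},{"fingers": 30,"x": 0,"y": 0,"z": 0,"ax": 0,"ay": 0,"az": 0},{"fingers": 30,"x": 0,"y": 0,"z": 0,"ax": 0,"ay": 0,"az": 0},{"fingers": 30,"x": 0,"y": 0,"z": 0,"ax": 0,"ay": 0,"az": 0}]}}

```text
t: 14.3
eef_pos: [0.5787, 0.2, 0.0355]
tool_rot: [0.0, -0.221, 0.975, 0.0]
contact_force: [-4.3, -1.6, 9.4]
gripper_width: 0.459
grasp_force: 64.2
```

```bash
python3 - <<'E'
from h import *
p,r,o=pose(); print(p,o["contact_force"],o["torque"],np.round(r.as_matrix()[2],3))
c=shot("wrist","w7")
im=c["pixels"][:,:,::-1]
cv2.imwrite("pics/w7c.png",cv2.resize(im[20:260,200:460],None,fx=2.4,fy=2.4,interpolation=cv2.INTER_CUBIC))
E
```

```text
[0.5787102  0.20002669 0.03554162] [-4.27800084 -1.57852828  9.4121242 ] [-0.33947428  0.91762927 -0.03974358] [-0.001  0.001 -1.   ]
```

View pics/w7c.png

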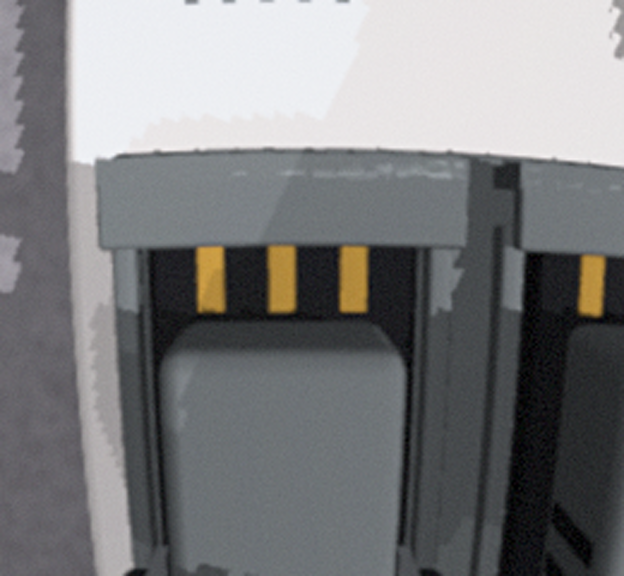

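The tongue is under the lip and the toe is on the floor, but the moment says the heel is still slightly up. I'll swing further.

Request:
{"api": "jog_arm", "payload": {"rows": [{"fingers": 30,"x": -0.2,"y": 0,"z": 1.0,"ax": 0,"ay": 1,"az": 0},{"fingers": 30,"x": 0,"y": 0,"z": 0,"ax": 0,"ay": 0,"az": 0},{"fingers": 30,"x": -0.2,"y": 0,"z": 1.2,"ax": 0,"ay": 1,"az": 0},{"fingers": 30,"x": 0,"y": 0,"z": 0,"ax": 0,"ay": 0,"az": 0},{"fingers": 30,"x": 0,"y": 0,"z": 0,"ax": 0,"ay": 0,"az": 0},{"fingers": 30,"x": 0,"y": 0,"z": 0,"ax": 0,"ay": 0,"az": 0},{"fingers": 30,"x": 0,"y": 0,"z": 0,"ax": 0,"ay": 0,"az": 0},{"fingers": 30,"x": 0,"y": 0,"z": 0,"ax": 0,"ay": 0,"az": 0}]}}

```text
t: 15.15
eef_pos: [0.5786, 0.1999, 0.0352]
tool_rot: [-0.017, -0.221, 0.975, -0.003]
contact_force: [-12.2, -3.3, 27.1]
gripper_width: 0.459
grasp_force: 67.2
```

```bash
python3 - <<'E'
from h import *
p,r,o=pose(); print(p,r.inv().apply(o["contact_force"]),r.inv().apply(o["torque"]),np.round(r.as_matrix()[2],3))
E
```

```text
[0.57856158 0.19992407 0.03516438] [ 13.37618724   2.29328888 -26.621724  ] [-0.562011    2.28676268 -0.09567395] [ 0.035  0.002 -0.999]
```

Request:
{"api": "jog_arm", "payload": {"rows": [{"fingers": 30,"x": 0,"y": 0,"z": -2,"ax": 0,"ay": -2,"az": 0},{"fingers": 30,"x": 0,"y": 0,"z": 0,"ax": 0,"ay": 0,"az": 0},{"fingers": 58,"x": 0,"y": 0,"z": 0,"ax": 0,"ay": 0,"az": 0},{"fingers": 58,"x": 0,"y": 0,"z": 0,"ax": 0,"ay": 0,"az": 0},{"fingers": 58,"x": 0,"y": 0,"z": 0,"ax": 0,"ay": 0,"az": 0},{"fingers": 58,"x": 0,"y": 0,"z": -30,"ax": 0,"ay": 0,"az": 0},{"fingers": 58,"x": 0,"y": 0,"z": -40,"ax": 0,"ay": 0,"az": 0},{"fingers": 58,"x": 0,"y": 0,"z": -10,"ax": 0,"ay": 0,"az": 0}]}}

```text
t: 15.95
eef_pos: [0.5815, 0.2006, 0.1179]
tool_rot: [0.003, -0.221, 0.975, 0.0]
contact_force: [0.1, 0.6, 0.9]
gripper_width: 0.683
grasp_force: 0.0
```

```bash
python3 - <<'E'
from h import *
p,r,o=pose(); print(p,o["contact_force"],np.round(r.as_matrix()[2],3))
c=shot("wrist","w8")
im=c["pixels"][:,:,::-1]
cv2.imwrite("pics/w8c.png",cv2.resize(im[60:340,220:500],None,fx=2.1,fy=2.1,interpolation=cv2.INTER_CUBIC))
E
```

```text
[0.58145662 0.2006203  0.11788753] [0.09759961 0.57485347 0.91192833] [-0.006 -0.    -1.   ]
```

View pics/w8c.png

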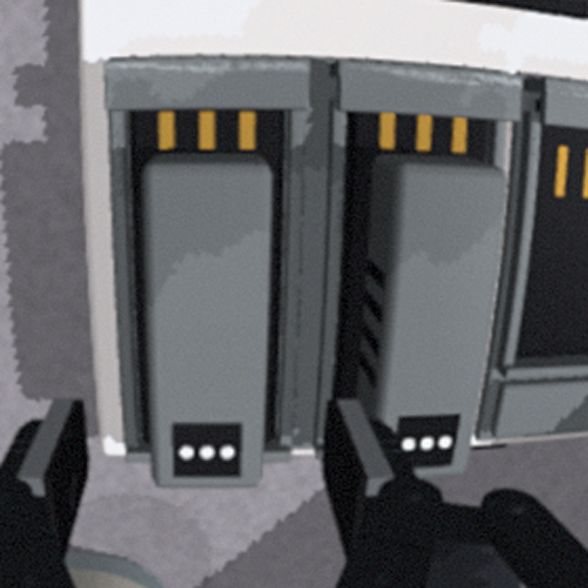

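The released pack looks like its neighbour: its heel edge is at crop (208,487) and the neighbour's at about (467,470). I'll check the height from the apparent length.

```bash
python3 - <<'E'
from h import *
c=shot("wrist")
t=np.radians(25.5); M=np.array([[np.cos(t),np.sin(t)],[-np.sin(t),np.cos(t)]])
A=lambda u,v,z: np.round(M@(at(c,(u/2.1+220-.3,v/2.1+60-.3),z)[:2]*1e3),1).tolist()
print("ours frontL,R",A(146,166,.066),A(271,166,.066),"heelL,R",A(155,486,.066),A(262,486,.066))
print("nb frontR",A(503,168,.066),"heelR",A(466,470,.066))
print("bezel ours",A(173,423,.066),A(241,423,.066),"nb",A(400,417,.066),A(461,414,.066))
print("lips",A(208,108,.043),A(428,111,.043))
E
```

```text
ours frontL,R [553.0, -87.8] [552.9, -50.4] heelL,R [665.3, -87.9] [665.3, -49.6]
nb frontR [550.6, 25.2] heelR [662.2, 27.9]
bezel ours [639.1, -80.9] [639.1, -57.8] nb [638.0, -2.0] [637.9, 21.3]
lips [536.2, -69.2] [534.6, 6.1]
```

```bash
python3 - <<'E'
from h import *
go(616.4,217.6,72,25.5)
E
```

```text
(array([-39.7,  -0.3,  44.2]), array([0.01, 0.23, 0.04]))
```

Request:
{"api": "jog_arm", "payload": {"rows": [{"fingers": 0,"x": -20,"y": 0,"z": 0,"ax": 0,"ay": 0,"az": 0},{"fingers": 0,"x": -20,"y": 0,"z": 0,"ax": 0,"ay": 0,"az": 0},{"fingers": 0,"x": 0,"y": 0,"z": 0,"ax": 0,"ay": 0,"az": 0},{"fingers": 0,"x": 0,"y": 0,"z": 20,"ax": 0,"ay": 0,"az": 0},{"fingers": 0,"x": 0,"y": 0,"z": 18,"ax": 0,"ay": 0,"az": 0},{"fingers": 0,"x": 0,"y": 0,"z": 6,"ax": 0,"ay": 0,"az": 0},{"fingers": 0,"x": 0,"y": 0,"z": 0,"ax": 0,"ay": 0,"az": 0},{"fingers": 0,"x": 0,"y": 0,"z": 0,"ax": 0,"ay": 0,"az": 0}]}}

```text
t: 16.85
eef_pos: [0.615, 0.2172, 0.0704]
tool_rot: [0.0, -0.221, 0.975, 0.0]
contact_force: [0.6, -0.8, 0.6]
gripper_width: -0.0
grasp_force: 0.0
```

Request:
{"api": "jog_arm", "payload": {"rows": [{"fingers": 0,"x": 0,"y": 0,"z": 2,"ax": 0,"ay": 0,"az": 0},{"fingers": 0,"x": 0,"y": 0,"z": 2,"ax": 0,"ay": 0,"az": 0},{"fingers": 0,"x": 0,"y": 0,"z": 1,"ax": 0,"ay": 0,"az": 0},{"fingers": 0,"x": 0,"y": 0,"z": 1,"ax": 0,"ay": 0,"az": 0},{"fingers": 0,"x": 0,"y": 0,"z": 0,"ax": 0,"ay": 0,"az": 0},{"fingers": 0,"x": 0,"y": 0,"z": 0,"ax": 0,"ay": 0,"az": 0},{"fingers": 0,"x": 0,"y": 0,"z": 0,"ax": 0,"ay": 0,"az": 0},{"fingers": 0,"x": 0,"y": 0,"z": 0,"ax": 0,"ay": 0,"az": 0}]}}

```text
t: 17.65
eef_pos: [0.6154, 0.2176, 0.0662]
tool_rot: [0.001, -0.221, 0.975, 0.001]
contact_force: [-4.5, -0.0, 12.1]
gripper_width: 0.002
grasp_force: 6.1
```

The heel top is at 66.2 mm under a 12 N press, so the pack is fully home. Next the charged pack.

Request:
{"api": "jog_arm", "payload": {"rows": [{"fingers": 0,"x": 0,"y": 0,"z": -25,"ax": 0,"ay": 0,"az": 0},{"fingers": 58,"x": 0,"y": 0,"z": -35,"ax": 0,"ay": 0,"az": 0},{"fingers": 58,"x": 0,"y": 0,"z": 0,"ax": 0,"ay": 0,"az": 0},{"fingers": 58,"x": 0,"y": 0,"z": 0,"ax": 0,"ay": 0,"az": 0},{"fingers": 58,"x": 0,"y": 0,"z": 0,"ax": 0,"ay": 0,"az": 0},{"fingers": 58,"x": 0,"y": 0,"z": 0,"ax": 0,"ay": 0,"az": 0},{"fingers": 58,"x": 0,"y": 0,"z": 0,"ax": 0,"ay": 0,"az": 0},{"fingers": 58,"x": 0,"y": 0,"z": 0,"ax": 0,"ay": 0,"az": 0}]}}

```text
t: 18.45
eef_pos: [0.6147, 0.2172, 0.1236]
tool_rot: [-0.0, -0.221, 0.975, -0.0]
contact_force: [-0.7, -0.1, -0.6]
gripper_width: 0.677
grasp_force: 0.0
```

```bash
python3 - <<'E'
from h import *
go(543,269.4,76,25.5)
E
```

```text
(array([42.2, 78. , 47.7]), array([ 0.  , -0.05,  0.04]))
```

Request:
{"api": "jog_arm", "payload": {"rows": [{"fingers": 58,"x": 14,"y": 26,"z": 0,"ax": 0,"ay": 0,"az": 0},{"fingers": 58,"x": 14,"y": 26,"z": 0,"ax": 0,"ay": 0,"az": 0},{"fingers": 58,"x": 14.2,"y": 26,"z": 0,"ax": 0,"ay": 0,"az": 0},{"fingers": 58,"x": 0,"y": 0,"z": 24,"ax": 0,"ay": 0,"az": 0},{"fingers": 58,"x": 0,"y": 0,"z": 23.5,"ax": 0,"ay": 0,"az": 0},{"fingers": 58,"x": 0,"y": 0,"z": 20,"ax": 0,"ay": 0,"az": 0},{"fingers": 58,"x": 0,"y": 0,"z": 20,"ax": 0,"ay": 0,"az": 0},{"fingers": 58,"x": 0,"y": 0,"z": 0,"ax": 0,"ay": 0,"az": 0}]}}

```text
t: 19.25
eef_pos: [0.5414, 0.2687, 0.0341]
tool_rot: [-0.002, -0.221, 0.975, -0.001]
contact_force: [-0.5, 0.7, 0.1]
gripper_width: 0.68
grasp_force: 0.0
```

Request:
{"api": "jog_arm", "payload": {"rows": [{"fingers": 30,"x": 0,"y": 0,"z": 0,"ax": 0,"ay": 0,"az": 0},{"fingers": 30,"x": 0,"y": 0,"z": 0,"ax": 0,"ay": 0,"az": 0},{"fingers": 30,"x": 0,"y": 0,"z": 0,"ax": 0,"ay": 0,"az": 0},{"fingers": 30,"x": 0,"y": 0,"z": 0,"ax": 0,"ay": 0,"az": 0},{"fingers": 30,"x": 0,"y": 0,"z": 0,"ax": 0,"ay": 0,"az": 0},{"fingers": 30,"x": 0,"y": 0,"z": 0,"ax": 0,"ay": 0,"az": 0},{"fingers": 30,"x": 0,"y": 0,"z": 0,"ax": 0,"ay": 0,"az": 0},{"fingers": 30,"x": 0,"y": 0,"z": 0,"ax": 0,"ay": 0,"az": 0}], "force": 60}}

```text
t: 20.05
eef_pos: [0.5438, 0.2698, 0.0376]
tool_rot: [0.001, -0.221, 0.975, 0.0]
contact_force: [-1.8, -1.4, 6.5]
gripper_width: 0.458
grasp_force: 62.8
```

Request:
{"api": "jog_arm", "payload": {"rows": [{"fingers": 30,"x": 0.8,"y": 0,"z": -4.8,"ax": 0,"ay": -3,"az": 0},{"fingers": 30,"x": 0.8,"y": 0,"z": -4.5,"ax": 0,"ay": -3,"az": 0},{"fingers": 30,"x": 0.8,"y": 0,"z": -4.3,"ax": 0,"ay": -3,"az": 0},{"fingers": 30,"x": 0.8,"y": 0,"z": -4.3,"ax": 0,"ay": -3,"az": 0},{"fingers": 30,"x": 0,"y": 0,"z": 0,"ax": 0,"ay": 0,"az": 0},{"fingers": 30,"x": 0,"y": 0,"z": 0,"ax": 0,"ay": 0,"az": 0},{"fingers": 30,"x": 0,"y": 0,"z": 0,"ax": 0,"ay": 0,"az": 0},{"fingers": 30,"x": 0,"y": 0,"z": 0,"ax": 0,"ay": 0,"az": 0}]}}

```text
t: 20.85
eef_pos: [0.5391, 0.2676, 0.0538]
tool_rot: [0.101, -0.22, 0.97, 0.023]
contact_force: [0.5, 0.1, -4.1]
gripper_width: 0.459
grasp_force: 61.6
```

```bash
python3 - <<'E'
from h import *
p,r,o=pose(); print(p,o["contact_force"],np.round(r.as_matrix()[2],3))
x,y=p[:2]*1e3; t=np.radians(25.5); print(x*np.cos(t)+y*np.sin(t),-x*np.sin(t)+y*np.cos(t))
E
```

```text
[0.53907198 0.26759515 0.05379986] [ 0.53285318  0.05767485 -4.05057422] [-0.206 -0.    -0.978]
601.7611155317691 9.450971976821506
```

Request:
{"api": "jog_arm", "payload": {"rows": [{"fingers": 30,"x": -7,"y": 0,"z": 0,"ax": 0,"ay": 0,"az": 0},{"fingers": 30,"x": -8,"y": 0,"z": 0,"ax": 0,"ay": 0,"az": 0},{"fingers": 30,"x": -8,"y": 0,"z": 0,"ax": 0,"ay": 0,"az": 0},{"fingers": 30,"x": -4.4,"y": 0,"z": -20.8,"ax": 0,"ay": 0,"az": 0},{"fingers": 30,"x": -4.4,"y": 0,"z": -20.8,"ax": 0,"ay": 0,"az": 0},{"fingers": 30,"x": -4.4,"y": 0,"z": -20.8,"ax": 0,"ay": 0,"az": 0},{"fingers": 30,"x": -4.4,"y": 0,"z": -20.8,"ax": 0,"ay": 0,"az": 0},{"fingers": 30,"x": 0,"y": 0,"z": 0,"ax": 0,"ay": 0,"az": 0}]}}

```text
t: 21.65
eef_pos: [0.5621, 0.2785, 0.1475]
tool_rot: [0.105, -0.22, 0.97, 0.024]
contact_force: [0.5, 0.4, -3.9]
gripper_width: 0.457
grasp_force: 62.2
```

```bash
cat >> h.py <<'E'
VB=(497.8,-413.0)
E
python3 - <<'E'
from h import *
p,r,o=pose(); print(p,o["contact_force"],o["q"])
# refine the vac lip from w4 (its pose then: TCP 494.9,-413.1,118.7 ; recompute from stored pixel via the fixed camera mount)
c=shot("wrist"); 
T=c["world_from_camera"]; E=np.eye(4);E[:3,:3]=r.as_matrix();E[:3,3]=p; X=np.linalg.inv(E)@T
E4=np.eye(4);E4[:3,:3]=R.from_quat([.124,.992,0,-.001]).as_matrix();E4[:3,3]=[.4949,-.4131,.1187]
c4=dict(c); c4["world_from_camera"]=E4@X
l,rr=[at(c4,uv,.061)*1e3 for uv in ((279,121),(357,121))]; m=(l+rr)/2; d=rr-l; print("lip",m,np.linalg.norm(d),"yaw",np.degrees(np.arctan2(-d[0],d[1])))
y=np.radians(-14.3); print("P",m[:2]+72.5*np.array([np.cos(y),np.sin(y)]))
T=ins(VB,42,-14.3,83,12.5,back=20,up=40); go(*T,-14.3,12)
E
```

```text
[0.56213554 0.27846758 0.14752607] [ 0.46843958  0.39263266 -3.94746932] [-0.89806379  0.41430319  0.41248777  1.94751344 -0.25345603  0.60831174
  1.67523422]
lip [ 427.14928279 -396.48262535   61.        ] 50.21854633753649 yaw -14.191328703531527
P [ 497.40292331 -414.39005378]
[ 513.4 -417.   117.1]
(array([ 340.7, -606.7,  -45. ]), array([ 8.39,  0.19, 38.95]))
```

Request:
{"api": "jog_arm", "payload": {"rows": [{"fingers": 30,"x": 22.7,"y": -40.4,"z": -3,"ax": 0,"ay": 0,"az": 0},{"fingers": 30,"x": 22.7,"y": -40.4,"z": -3,"ax": 0,"ay": 0,"az": 0},{"fingers": 30,"x": 22.7,"y": -40.4,"z": -3,"ax": 0,"ay": 0,"az": 0},{"fingers": 30,"x": 22.7,"y": -40.4,"z": -3,"ax": 0,"ay": 0,"az": 0},{"fingers": 30,"x": 22.7,"y": -40.4,"z": -3,"ax": 0,"ay": 0,"az": 0},{"fingers": 30,"x": 22.7,"y": -40.4,"z": -3,"ax": 0,"ay": 0,"az": 0},{"fingers": 30,"x": 22.7,"y": -40.4,"z": -3,"ax": 0,"ay": 0,"az": 0},{"fingers": 30,"x": 22.7,"y": -40.4,"z": -3,"ax": 0,"ay": 0,"az": 0}]}}

```text
t: 22.5
eef_pos: [0.5331, -0.0948, 0.1285]
tool_rot: [0.101, -0.22, 0.97, 0.023]
contact_force: [1.4, -0.8, -4.2]
gripper_width: 0.455
grasp_force: 62.2
```

Request:
{"api": "jog_arm", "payload": {"rows": [{"fingers": 30,"x": 22.7,"y": -40.4,"z": -3,"ax": 0,"ay": 0,"az": 0},{"fingers": 30,"x": 22.7,"y": -40.4,"z": -3,"ax": 0,"ay": 0,"az": 0},{"fingers": 30,"x": 22.7,"y": -40.4,"z": -3,"ax": 0,"ay": 0,"az": 0},{"fingers": 30,"x": 22.7,"y": -40.4,"z": -3,"ax": 0,"ay": 0,"az": 0},{"fingers": 30,"x": 22.7,"y": -40.4,"z": -3,"ax": 0,"ay": 0,"az": 0},{"fingers": 30,"x": 22.7,"y": -40.4,"z": -3,"ax": 0,"ay": 0,"az": 0},{"fingers": 30,"x": 22.7,"y": -40.4,"z": -3,"ax": 0,"ay": 0,"az": 0},{"fingers": 30,"x": 0,"y": 0,"z": 0,"ax": 1.68,"ay": 0,"az": 7.79}]}}

```text
t: 23.3
eef_pos: [0.5045, -0.4319, 0.1155]
tool_rot: [0.102, -0.142, 0.984, 0.012]
contact_force: [-1.4, -1.1, -4.2]
gripper_width: 0.456
grasp_force: 62.7
```

Request:
{"api": "jog_arm", "payload": {"rows": [{"fingers": 30,"x": 0,"y": 0,"z": 0,"ax": 1.68,"ay": 0,"az": 7.79},{"fingers": 30,"x": 0,"y": 0,"z": 0,"ax": 1.68,"ay": 0,"az": 7.79},{"fingers": 30,"x": 0,"y": 0,"z": 0,"ax": 1.68,"ay": 0,"az": 7.79},{"fingers": 30,"x": 0,"y": 0,"z": 0,"ax": 1.68,"ay": 0,"az": 7.79},{"fingers": 30,"x": 0,"y": 0,"z": 0,"ax": 0,"ay": 0,"az": 0},{"fingers": 30,"x": 0,"y": 0,"z": 0,"ax": 0,"ay": 0,"az": 0},{"fingers": 30,"x": 0,"y": 0,"z": 0,"ax": 0,"ay": 0,"az": 0},{"fingers": 30,"x": 0,"y": 0,"z": 0,"ax": 0,"ay": 0,"az": 0}]}}

```text
t: 24.1
eef_pos: [0.5114, -0.4177, 0.1169]
tool_rot: [0.104, 0.123, 0.987, -0.014]
contact_force: [-0.3, 0.0, -4.3]
gripper_width: 0.459
grasp_force: 62.8
```

```bash
sed -i 's/^VB=.*/VB=(497.8,-413.6)/' h.py; python3 - <<'E'
from h import *
p,r,o=pose(); print(p,o["contact_force"],o["q"])
T=ins(VB,42,-14.3,83,12.5,back=20,clear=2); go(*T,-14.3,12)
E
```

```text
[ 0.51137623 -0.41766037  0.11694572] [-0.30210597  0.03053633 -4.26629529] [ 0.38897037  0.50802261  0.31671203  1.86387095 -0.40076498  0.63225549
  2.28131932]
[ 513.4 -417.6   77.6]
(array([ 6.2,  0.6, 38.9]), array([-0.08,  0.03,  0.06]))
```

Request:
{"api": "jog_arm", "payload": {"rows": [{"fingers": 30,"x": 3,"y": 0.6,"z": 12,"ax": 0,"ay": 0,"az": 0},{"fingers": 30,"x": 3,"y": 0,"z": 12,"ax": 0,"ay": 0,"az": 0},{"fingers": 30,"x": 0,"y": 0,"z": 8,"ax": 0,"ay": 0,"az": 0},{"fingers": 30,"x": 0,"y": 0,"z": 3,"ax": 0,"ay": 0,"az": 0},{"fingers": 30,"x": 0,"y": 0,"z": 3,"ax": 0,"ay": 0,"az": 0},{"fingers": 30,"x": 0,"y": 0,"z": 0,"ax": 0,"ay": 0,"az": 0},{"fingers": 30,"x": 0,"y": 0,"z": 0,"ax": 0,"ay": 0,"az": 0},{"fingers": 30,"x": 0,"y": 0,"z": 0,"ax": 0,"ay": 0,"az": 0}]}}

```text
t: 24.9
eef_pos: [0.5141, -0.4174, 0.0793]
tool_rot: [0.104, 0.124, 0.987, -0.014]
contact_force: [-0.4, 0.3, -3.2]
gripper_width: 0.455
grasp_force: 62.8
```

```bash
python3 - <<'E'
from h import *
p,r,o=pose(); print(p,o["contact_force"])
T=ins(VB,42,-14.3,83,12.5,back=20,clear=2); go(*T,-14.3,12)
c=shot("wrist","w9"); im=c["pixels"].astype(int)
g=cv2.cvtColor(c["pixels"],cv2.COLOR_RGB2HSV)
m=((g[...,0]>12)&(g[...,0]<30)&(g[...,1]>130)&(g[...,2]>70)).astype(np.uint8)
n,_,st,ce=cv2.connectedComponentsWithStats(m)
for s,q in zip(st[1:],ce[1:]):
    if s[4]>30: print(s.tolist(),q.round(1))
# dark / grey runs across rows
gray=im.sum(2)//3
for row in (60,70,80,90,100,110): print(row,gray[row,240:400:4].tolist())
print("col318",gray[30:130:3,318].tolist())
d=np.array([np.cos(np.radians(-14.3)),np.sin(np.radians(-14.3)),0]);n=np.array([-d[1],d[0],0]);P=np.r_[VB,42]
print([np.round(pix(c,(P+a*d+b*n+[0,0,h])/1e3)).tolist() for a,b,h in [(-72.5,-29,19),(-72.5,29,19),(-72.5,-29,8),(-72.5,29,8),(-62,-26,12),(-62,26,12)]])
E
```

```text
[ 0.51414278 -0.41735963  0.07926944] [-0.36480876  0.29401635 -3.22870227]
[ 513.4 -417.6   77.6]
(array([ 0.9, -0.4,  1.5]), array([-0.11,  0.09,  0.02]))
[615, 30, 6, 17, 77] [617.6  37.7]
[624, 31, 5, 16, 74] [626.   38.7]
[632, 32, 8, 16, 89] [635.2  39.4]
[311, 91, 9, 14, 116] [314.8  97.5]
[338, 91, 9, 14, 112] [342.1  97.9]
[284, 92, 9, 13, 110] [287.8  98.1]
[282, 123, 12, 29, 337] [287.6 136.9]
[311, 123, 13, 29, 337] [317.  136.5]
[341, 123, 12, 28, 329] [346.4 136.5]
[532, 135, 9, 18, 108] [536.  143.6]
[545, 135, 8, 17, 99] [548.7 142.9]
[519, 136, 8, 18, 116] [522.6 144.4]
60 [100, 121, 116, 119, 117, 120, 117, 118, 116, 115, 115, 116, 116, 116, 118, 118, 114, 114, 115, 115, 114, 116, 114, 117, 115, 113, 116, 116, 115, 115, 114, 113, 115, 115, 128, 127, 129, 126, 219, 144]
70 [106, 116, 116, 115, 116, 117, 118, 121, 116, 116, 117, 113, 116, 112, 116, 117, 115, 116, 117, 117, 118, 115, 118, 117, 114, 118, 118, 117, 116, 118, 116, 115, 115, 112, 121, 130, 127, 127, 220, 144]
80 [119, 90, 84, 82, 74, 67, 51, 43, 37, 39, 31, 27, 29, 26, 26, 23, 19, 18, 12, 21, 17, 11, 18, 1
[... 151 characters left out ...]
 34, 15, 18, 7, 14, 21, 16, 15, 18, 10, 15, 23, 16, 24, 50, 111, 113, 107, 202, 194, 155]
100 [125, 123, 92, 114, 103, 118, 26, 24, 28, 20, 25, 93, 127, 67, 19, 25, 26, 26, 122, 128, 35, 26, 30, 29, 28, 129, 127, 21, 26, 31, 27, 6, 31, 50, 112, 117, 114, 205, 183, 156]
110 [123, 131, 73, 118, 110, 100, 22, 37, 41, 37, 41, 34, 32, 35, 37, 36, 35, 36, 33, 36, 40, 30, 35, 37, 29, 35, 38, 37, 32, 36, 34, 33, 34, 48, 115, 119, 133, 206, 163, 153]
col318 [141, 143, 142, 149, 127, 117, 113, 123, 117, 119, 116, 117, 117, 119, 117, 115, 88, 20, 17, 17, 36, 77, 93, 119, 119, 23, 36, 34, 35, 34, 32, 99, 143, 140]
[[255.0, 80.0], [383.0, 80.0], [259.0, 77.0], [379.0, 77.0], [265.0, 99.0], [373.0, 99.0]]
```

Numbers from the close view: the vacuum bay's middle contact is at (315,97.5), the pack's at (317,136.5), and the lip edge at row 79. So I'll go 1 mm left, then slide in.

Request:
{"api": "jog_arm", "payload": {"rows": [{"fingers": 30,"x": 0,"y": -1,"z": 1,"ax": 0,"ay": 0,"az": 0},{"fingers": 30,"x": 5,"y": 0,"z": 0,"ax": 0,"ay": 0,"az": 0},{"fingers": 30,"x": 5,"y": 0,"z": 0,"ax": 0,"ay": 0,"az": 0},{"fingers": 30,"x": 5,"y": 0,"z": 0,"ax": 0,"ay": 0,"az": 0},{"fingers": 30,"x": 3,"y": 0,"z": 0,"ax": 0,"ay": 0,"az": 0},{"fingers": 30,"x": 1.5,"y": 0,"z": 0,"ax": 0,"ay": 0,"az": 0},{"fingers": 30,"x": 1.5,"y": 0,"z": 0,"ax": 0,"ay": 0,"az": 0},{"fingers": 30,"x": 0,"y": 0,"z": 0,"ax": 0,"ay": 0,"az": 0}]}}

```text
t: 25.75
eef_pos: [0.4938, -0.4131, 0.0735]
tool_rot: [0.104, 0.124, 0.987, -0.014]
contact_force: [0.8, 0.3, -4.3]
gripper_width: 0.459
grasp_force: 62.8
```

```bash
python3 - <<'E'
from h import *
p,r,o=pose(); print(p,r.inv().apply(o["contact_force"]))
T=ins(VB,42,-14.3,83,12.5); go(*T,-14.3,12)
E
```

```text
[ 0.49383495 -0.41308829  0.0734524 ] [0.25176001 0.47729981 4.3457168 ]
[ 494.5 -412.8   73. ]
(array([-0.4,  0.5,  0.6]), array([-0.09,  0.05,  0.  ]))
```

Request:
{"api": "jog_arm", "payload": {"rows": [{"fingers": 30,"x": -0.5,"y": 0,"z": 4.3,"ax": 0,"ay": 3,"az": 0},{"fingers": 30,"x": -0.5,"y": 0,"z": 4.3,"ax": 0,"ay": 3,"az": 0},{"fingers": 30,"x": -0.5,"y": 0,"z": 4.3,"ax": 0,"ay": 3,"az": 0},{"fingers": 30,"x": -0.5,"y": 0,"z": 4.3,"ax": 0,"ay": 3,"az": 0},{"fingers": 30,"x": 0,"y": 0,"z": 1,"ax": 0,"ay": 0,"az": 0},{"fingers": 30,"x": 0,"y": 0,"z": 0,"ax": 0,"ay": 0,"az": 0},{"fingers": 30,"x": 0,"y": 0,"z": 0,"ax": 0,"ay": 0,"az": 0},{"fingers": 30,"x": 0,"y": 0,"z": 0,"ax": 0,"ay": 0,"az": 0}]}}

```text
t: 26.55
eef_pos: [0.4983, -0.4139, 0.0557]
tool_rot: [0.001, 0.124, 0.992, -0.001]
contact_force: [-0.2, 1.0, -3.4]
gripper_width: 0.46
grasp_force: 62.8
```

Request:
{"api": "jog_arm", "payload": {"rows": [{"fingers": 30,"x": 0,"y": 0,"z": 1,"ax": 0,"ay": 0,"az": 0},{"fingers": 30,"x": 0,"y": 0,"z": 0,"ax": 0,"ay": 0,"az": 0},{"fingers": 30,"x": 0,"y": 0,"z": 0.5,"ax": 0,"ay": 0,"az": 0},{"fingers": 30,"x": 0,"y": 0,"z": 0,"ax": 0,"ay": 0,"az": 0},{"fingers": 30,"x": 0,"y": 0,"z": 0,"ax": 0,"ay": 0,"az": 0},{"fingers": 30,"x": 0,"y": 0,"z": 0,"ax": 0,"ay": 0,"az": 0},{"fingers": 30,"x": 0,"y": 0,"z": 0,"ax": 0,"ay": 0,"az": 0},{"fingers": 30,"x": 0,"y": 0,"z": 0,"ax": 0,"ay": 0,"az": 0}]}}

```text
t: 27.35
eef_pos: [0.4983, -0.414, 0.0556]
tool_rot: [0.001, 0.125, 0.992, -0.0]
contact_force: [-3.0, 4.3, 7.9]
gripper_width: 0.459
grasp_force: 64.5
```

Request:
{"api": "jog_arm", "payload": {"rows": [{"fingers": 30,"x": 0,"y": 0,"z": -1.5,"ax": 0,"ay": 0,"az": 0},{"fingers": 58,"x": 0,"y": 0,"z": 0,"ax": 0,"ay": 0,"az": 0},{"fingers": 58,"x": 0,"y": 0,"z": 0,"ax": 0,"ay": 0,"az": 0},{"fingers": 58,"x": 0,"y": 0,"z": 0,"ax": 0,"ay": 0,"az": 0},{"fingers": 58,"x": 0,"y": 0,"z": -25,"ax": 0,"ay": 0,"az": 0},{"fingers": 0,"x": 0,"y": 0,"z": -30,"ax": 0,"ay": 0,"az": 0},{"fingers": 0,"x": 0,"y": 0,"z": 0,"ax": 0,"ay": 0,"az": 0},{"fingers": 0,"x": 0,"y": 0,"z": 0,"ax": 0,"ay": 0,"az": 0}]}}

```text
t: 28.15
eef_pos: [0.4986, -0.4145, 0.1115]
tool_rot: [0.001, 0.125, 0.992, -0.001]
contact_force: [-0.2, 0.2, -0.5]
gripper_width: 0.178
grasp_force: 0.0
```

```bash
python3 - <<'E'
from h import *
print(pose()[0]); go(531.7,-422.2,87,-14.3)
E
```

```text
[ 0.49860375 -0.41449993  0.11146817]
(array([-33.9,   0.8,  24.6]), array([-0.13,  0.16, -0.01]))
```

Request:
{"api": "jog_arm", "payload": {"rows": [{"fingers": 0,"x": -17,"y": 0,"z": 0,"ax": 0,"ay": 0,"az": 0},{"fingers": 0,"x": -17,"y": 0.8,"z": 0,"ax": 0,"ay": 0,"az": 0},{"fingers": 0,"x": 0,"y": 0,"z": 12,"ax": 0,"ay": 0,"az": 0},{"fingers": 0,"x": 0,"y": 0,"z": 10,"ax": 0,"ay": 0,"az": 0},{"fingers": 0,"x": 0,"y": 0,"z": 2,"ax": 0,"ay": 0,"az": 0},{"fingers": 0,"x": 0,"y": 0,"z": 2,"ax": 0,"ay": 0,"az": 0},{"fingers": 0,"x": 0,"y": 0,"z": 0,"ax": 0,"ay": 0,"az": 0},{"fingers": 0,"x": 0,"y": 0,"z": 0,"ax": 0,"ay": 0,"az": 0}]}}

```text
t: 28.95
eef_pos: [0.5305, -0.4219, 0.0846]
tool_rot: [0.0, 0.125, 0.992, -0.001]
contact_force: [-0.0, 0.4, -0.9]
gripper_width: 0.002
grasp_force: 0.0
```

Request:
{"api": "jog_arm", "payload": {"rows": [{"fingers": 0,"x": 0,"y": 0,"z": 1.5,"ax": 0,"ay": 0,"az": 0},{"fingers": 0,"x": 0,"y": 0,"z": 1,"ax": 0,"ay": 0,"az": 0},{"fingers": 0,"x": 0,"y": 0,"z": 0,"ax": 0,"ay": 0,"az": 0},{"fingers": 0,"x": 0,"y": 0,"z": 0,"ax": 0,"ay": 0,"az": 0},{"fingers": 0,"x": 0,"y": 0,"z": 0,"ax": 0,"ay": 0,"az": 0},{"fingers": 0,"x": 0,"y": 0,"z": 0,"ax": 0,"ay": 0,"az": 0},{"fingers": 0,"x": 0,"y": 0,"z": 0,"ax": 0,"ay": 0,"az": 0},{"fingers": 0,"x": 0,"y": 0,"z": 0,"ax": 0,"ay": 0,"az": 0}]}}

```text
t: 29.75
eef_pos: [0.5307, -0.422, 0.0841]
tool_rot: [0.0, 0.125, 0.992, -0.001]
contact_force: [-5.2, 3.5, 14.9]
gripper_width: -0.004
grasp_force: 7.3
```

Vacuum pack is home: its top is at 84.1 mm under 15 N. Up and over the worktop packs to measure them again, in case one was knocked.

Request:
{"api": "jog_arm", "payload": {"rows": [{"fingers": 0,"x": 0,"y": 0,"z": -40,"ax": 0,"ay": 0,"az": 0},{"fingers": 62,"x": 0,"y": 0,"z": -48,"ax": 0,"ay": 0,"az": 0},{"fingers": 62,"x": 0,"y": 0,"z": -48,"ax": 0,"ay": 0,"az": 0},{"fingers": 62,"x": 0,"y": 0,"z": -48,"ax": 0,"ay": 0,"az": 0},{"fingers": 62,"x": 0,"y": 0,"z": -48,"ax": 0,"ay": 0,"az": 0},{"fingers": 62,"x": 8,"y": 48,"z": 0,"ax": 0,"ay": 0,"az": 2},{"fingers": 62,"x": 8,"y": 48,"z": 0,"ax": 0,"ay": 0,"az": 0},{"fingers": 62,"x": 8,"y": 48,"z": 0,"ax": 0,"ay": 0,"az": 0}]}}

```text
t: 30.55
eef_pos: [0.5465, -0.275, 0.3142]
tool_rot: [0.001, 0.142, 0.99, -0.001]
contact_force: [0.9, 0.8, -0.6]
gripper_width: 0.725
grasp_force: 0.0
```

Request:
{"api": "jog_arm", "payload": {"rows": [{"fingers": 62,"x": 8,"y": 48,"z": 0,"ax": 0,"ay": 0,"az": 0},{"fingers": 62,"x": 0,"y": 0,"z": 0,"ax": 0,"ay": 0,"az": -8},{"fingers": 62,"x": 0,"y": 0,"z": 0,"ax": 0,"ay": 0,"az": -4},{"fingers": 62,"x": 0,"y": 0,"z": 0,"ax": 0,"ay": 0,"az": 0},{"fingers": 62,"x": 0,"y": 0,"z": 0,"ax": 0,"ay": 0,"az": 0},{"fingers": 62,"x": 0,"y": 0,"z": 0,"ax": 0,"ay": 0,"az": 0},{"fingers": 62,"x": 0,"y": 0,"z": 0,"ax": 0,"ay": 0,"az": 0},{"fingers": 62,"x": 0,"y": 0,"z": 0,"ax": 0,"ay": 0,"az": 0}]}}

```text
t: 31.35
eef_pos: [0.5525, -0.2281, 0.3138]
tool_rot: [0.0, 0.038, 0.999, -0.001]
contact_force: [-0.2, 0.1, 0.2]
gripper_width: 0.728
grasp_force: 0.0
```

```bash
cat >> h.py <<'E'
def marks(c):
    g=cv2.cvtColor(c["pixels"],cv2.COLOR_RGB2HSV); out={}
    for k,m in (("gold",(g[...,0]>12)&(g[...,0]<30)&(g[...,1]>130)&(g[...,2]>70)),("dot",(g[...,1]<40)&(g[...,2]>150))):
        n,_,st,ce=cv2.connectedComponentsWithStats(m.astype(np.uint8))
        out[k]=[(q.round(1).tolist(),int(s[4])) for s,q in zip(st[1:],ce[1:]) if 4<=s[4]<(800 if k=="gold" else 60)]
    return out
E
python3 - <<'E'
from h import *
c=shot("wrist","w10"); p,r,o=pose(); print(p,o["q"])
m=marks(c)
for k,z in (("gold",.008),("dot",.042)):
    for q,a in m[k]: 
        P=at(c,q,z)*1e3
        if a>7 and .3e3<P[0]<.75e3: print(k,q,a,np.round(P[:2],1))
E
```

```text
[ 0.55252924 -0.22808432  0.31381732] [-0.04198815  0.29351796  0.41817402  1.6687386  -0.12446881  1.20502174
  1.89964806]
gold [375.0, 70.1] 44 [ 426.3 -137.7]
gold [384.8, 69.6] 35 [ 425.9 -123.2]
gold [394.1, 69.5] 37 [ 425.9 -109.3]
gold [619.3, 93.5] 63 [427.2 411.9]
gold [177.5, 93.5] 42 [ 428.9 -433.5]
gold [186.3, 94.7] 41 [ 433.4 -418.8]
gold [195.6, 95.3] 41 [ 436.9 -403.5]
gold [604.2, 104.6] 23 [456.5 351.8]
gold [600.4, 107.3] 27 [463.2 337.9]
gold [596.8, 109.9] 29 [469.5 325.1]
gold [582.6, 119.7] 27 [491.8 278.1]
gold [578.4, 122.8] 30 [498.5 265.2]
gold [574.1, 125.8] 30 [504.8 252.3]
gold [297.2, 131.2] 43 [ 508.5 -255.6]
gold [307.0, 131.2] 49 [ 509.6 -241.5]
gold [316.8, 131.3] 45 [ 510.9 -227.4]
gold [558.7, 133.1] 16 [520.  208.7]
gold [553.6, 136.3] 16 [526.1 195.3]
gold [548.2, 139.9] 15 [532.9 181.5]
dot [587.5, 68.0] 14 [396.2 256.3]
dot [396.9, 145.3] 9 [ 533.5 -119.1]
dot [173.9, 174.9] 8 [ 548.9 -441.7]
dot [309.9, 185.9] 8 [ 582.6 -242.3]
dot [7.4, 231.8] 18 [ 624.8 -956.4]
dot [293.0, 271.1] 9 [ 715.6 -279.8]
```

```bash
python3 - <<'E'
from h import *
go(493.5,-126.2,100,-2)
E
```

```text
(array([ 66.7,  97.5, 213.6]), array([-0.1 ,  0.02, -2.35]))
```

Request:
{"api": "jog_arm", "payload": {"rows": [{"fingers": 62,"x": 11,"y": 16,"z": 36,"ax": 0,"ay": 0,"az": 0},{"fingers": 62,"x": 11,"y": 16,"z": 36,"ax": 0,"ay": 0,"az": 0},{"fingers": 62,"x": 11,"y": 16,"z": 36,"ax": 0,"ay": 0,"az": 0},{"fingers": 62,"x": 11,"y": 16,"z": 36,"ax": 0,"ay": 0,"az": 0},{"fingers": 62,"x": 11,"y": 16,"z": 36,"ax": 0,"ay": 0,"az": 0},{"fingers": 62,"x": 11.7,"y": 17.5,"z": 33.6,"ax": 0,"ay": 0,"az": 0},{"fingers": 62,"x": 0,"y": 0,"z": 0,"ax": 0,"ay": 0,"az": -2.4},{"fingers": 62,"x": 0,"y": 0,"z": 0,"ax": 0,"ay": 0,"az": 0}]}}

```text
t: 32.2
eef_pos: [0.4928, -0.1255, 0.0992]
tool_rot: [-0.001, 0.016, 1.0, -0.001]
contact_force: [0.0, -1.2, -0.1]
gripper_width: 0.724
grasp_force: 0.0
```

```bash
python3 - <<'E'
from h import *
c=shot("wrist","w11"); p,r,o=pose(); print(p)
m=marks(c); print([(q,a) for q,a in m["gold"] if 250<q[0]<400],[(q,a) for q,a in m["dot"] if 270<q[0]<360])
d=np.array([np.cos(np.radians(-2)),np.sin(np.radians(-2)),0]);n=np.array([-d[1],d[0],0]);P=np.array([493.5,-126.2,0])
for a,b,h in [(-58,0,42),(58,0,42),(0,-20,42),(0,20,42),(-82,0,8)]: print((a,b,h),np.round(pix(c,(P+a*d+b*n+[0,0,h])/1e3),1))
gr=c["pixels"].sum(2)//3
print("col",list(enumerate(gr[80:340:3,300].tolist()))[:0], gr[80:340:3,300].tolist())
print("row160",gr[160,260:380:3].tolist()); print("row210",gr[210,260:380:3].tolist()); print("row260",gr[260,260:380:3].tolist())
E
```

```text
[ 0.4938554  -0.1261907   0.10013334]
[([300.5, 123.0], 148), ([319.3, 122.9], 141), ([337.5, 123.0], 149)] [([309.9, 272.8], 24), ([319.4, 272.9], 25), ([328.6, 272.8], 26)]
(-58, 0, 42) [318.6 138.8]
(58, 0, 42) [317.9 292.5]
(0, -20, 42) [289.4 222.8]
(0, 20, 42) [346.9 223. ]
(-82, 0, 8) [318.6 102.4]
col [] [120, 121, 124, 126, 127, 123, 121, 110, 21, 31, 19, 30, 120, 112, 116, 116, 111, 105, 39, 63, 97, 100, 103, 103, 103, 105, 113, 111, 115, 109, 116, 112, 111, 115, 115, 115, 114, 110, 110, 114, 115, 113, 113, 113, 115, 112, 116, 111, 115, 110, 112, 114, 114, 114, 112, 113, 112, 113, 113, 113, 113, 113, 115, 114, 114, 111, 112, 118, 115, 111, 119, 133, 136, 135, 133, 135, 134, 130, 135, 137, 134, 130, 128, 130, 134, 132, 134]
row160 [89, 91, 88, 89, 90, 84, 87, 91, 91, 25, 48, 90, 111, 116, 112, 112, 113, 112, 114, 114, 116, 115, 116, 114, 113, 114, 114, 114, 114, 116, 33, 103, 133, 134, 139, 131, 132, 130, 135, 133]
row210 [89, 88, 86, 91, 93, 93, 92, 92, 90, 60, 20, 82, 114, 113, 113, 115, 115, 116, 110, 114, 115, 112, 112, 115, 114, 113, 113, 114, 116, 92, 34, 137, 135, 142, 132, 130, 136, 139, 137, 138]
row260 [91, 88, 89, 92, 86, 88, 85, 88, 93, 91, 31, 47, 96, 114, 112, 46, 53, 51, 50, 54, 51, 55, 49, 53, 51, 61, 113, 113, 111, 32, 119, 134, 137, 137, 138, 140, 137, 144, 136, 131]
```

Pack1 is where expected: toe row 104 against 102 predicted, heel row 293 against 292.5. I'll grip it.

Request:
{"api": "jog_arm", "payload": {"rows": [{"fingers": 62,"x": 0,"y": 0,"z": 30,"ax": 0,"ay": 0,"az": 0},{"fingers": 62,"x": 0,"y": 0,"z": 30,"ax": 0,"ay": 0,"az": 0},{"fingers": 62,"x": 0,"y": 0,"z": 18,"ax": 0,"ay": 0,"az": 0},{"fingers": 62,"x": 0,"y": 0,"z": 10,"ax": 0,"ay": 0,"az": 0},{"fingers": 62,"x": 0,"y": 0,"z": 0,"ax": 0,"ay": 0,"az": 0},{"fingers": 30,"x": 0,"y": 0,"z": 0,"ax": 0,"ay": 0,"az": 0},{"fingers": 30,"x": 0,"y": 0,"z": 0,"ax": 0,"ay": 0,"az": 0},{"fingers": 30,"x": 0,"y": 0,"z": 0,"ax": 0,"ay": 0,"az": 0}], "force": 60}}

```text
t: 33.05
eef_pos: [0.4948, -0.1264, 0.0134]
tool_rot: [0.002, 0.017, 1.0, -0.001]
contact_force: [-0.4, -0.4, 5.9]
gripper_width: 0.458
grasp_force: 61.7
```

Request:
{"api": "jog_arm", "payload": {"rows": [{"fingers": 30,"x": 0,"y": 0,"z": 0,"ax": 0,"ay": 0,"az": 0},{"fingers": 30,"x": 0,"y": 0,"z": 0,"ax": 0,"ay": 0,"az": 0},{"fingers": 30,"x": 0,"y": 0,"z": 0,"ax": 0,"ay": 0,"az": 0},{"fingers": 30,"x": 0,"y": 0,"z": 0,"ax": 0,"ay": 0,"az": 0},{"fingers": 30,"x": 0,"y": 0,"z": 0,"ax": 0,"ay": 0,"az": 0},{"fingers": 30,"x": 0,"y": 0,"z": 0,"ax": 0,"ay": 0,"az": 0},{"fingers": 30,"x": 0,"y": 0,"z": 0,"ax": 0,"ay": 0,"az": 0},{"fingers": 30,"x": 0,"y": 0,"z": 0,"ax": 0,"ay": 0,"az": 0}]}}

```text
t: 33.85
eef_pos: [0.4948, -0.1264, 0.0134]
tool_rot: [0.002, 0.017, 1.0, -0.001]
contact_force: [-0.3, 0.3, 6.3]
gripper_width: 0.456
grasp_force: 61.8
```

```bash
python3 - <<'E'
from h import *
p,r,o=pose(); print(p,o["gripper_width"],o["contact_force"])
up=np.array([0,0,.12]); 
u=p[2]*1e3; toe=82.5+(p[0]*1e3-493.9); print("u,toe",u,toe)
L1=(546.0,270.0)
T=ins(L1,24,TH,toe,u,back=20,up=60)
print(delta(np.array(T)/1e3,target(TH,12),(p+up,r)))
E
```

```text
[ 0.49477983 -0.12642407  0.01343879] 0.45577764501907275 [-0.31000454  0.31682139  6.29889006]
u,toe 13.438794536757621 83.37982702852753
[560.7 277.  120.1]
(array([-52.3, 405.5,  12.7]), array([ -3.02, -11.61, -27.31]))
```

Request:
{"api": "jog_arm", "payload": {"rows": [{"fingers": 30,"x": 0,"y": 0,"z": -40,"ax": 0,"ay": 0,"az": 0},{"fingers": 30,"x": 0,"y": 0,"z": -40,"ax": 0,"ay": 0,"az": 0},{"fingers": 30,"x": 0,"y": 0,"z": -40,"ax": 0,"ay": 0,"az": 0},{"fingers": 30,"x": -5.8,"y": 45,"z": 0,"ax": 0,"ay": 0,"az": 0},{"fingers": 30,"x": -5.8,"y": 45,"z": 0,"ax": 0,"ay": 0,"az": 0},{"fingers": 30,"x": -5.8,"y": 45,"z": 0,"ax": 0,"ay": 0,"az": 0},{"fingers": 30,"x": -5.8,"y": 45,"z": 0,"ax": 0,"ay": 0,"az": 0},{"fingers": 30,"x": -5.8,"y": 45,"z": 0,"ax": 0,"ay": 0,"az": 0}]}}

```text
t: 34.65
eef_pos: [0.5295, 0.0997, 0.1319]
tool_rot: [0.0, 0.017, 1.0, -0.001]
contact_force: [1.9, -0.0, -3.8]
gripper_width: 0.459
grasp_force: 62.7
```

Request:
{"api": "jog_arm", "payload": {"rows": [{"fingers": 30,"x": -5.8,"y": 45,"z": 0,"ax": 0,"ay": 0,"az": 0},{"fingers": 30,"x": -5.8,"y": 45,"z": 0,"ax": 0,"ay": 0,"az": 0},{"fingers": 30,"x": -5.8,"y": 45,"z": 0,"ax": 0,"ay": 0,"az": 0},{"fingers": 30,"x": -5.8,"y": 45,"z": 0,"ax": 0,"ay": 0,"az": 0},{"fingers": 30,"x": 0,"y": 0,"z": 0,"ax": -0.76,"ay": -2.9,"az": -6.83},{"fingers": 30,"x": 0,"y": 0,"z": 0,"ax": -0.76,"ay": -2.9,"az": -6.83},{"fingers": 30,"x": 0,"y": 0,"z": 0,"ax": -0.76,"ay": -2.9,"az": -6.83},{"fingers": 30,"x": 0,"y": 0,"z": 0,"ax": -0.76,"ay": -2.9,"az": -6.83}]}}

```text
t: 35.45
eef_pos: [0.5582, 0.2771, 0.1312]
tool_rot: [0.101, -0.223, 0.969, 0.024]
contact_force: [-0.3, 1.0, -4.3]
gripper_width: 0.458
grasp_force: 62.8
```

Request:
{"api": "jog_arm", "payload": {"rows": [{"fingers": 30,"x": 0,"y": 0,"z": 0,"ax": 0,"ay": 0,"az": 0},{"fingers": 30,"x": 0,"y": 0,"z": 0,"ax": 0,"ay": 0,"az": 0},{"fingers": 30,"x": 0,"y": 0,"z": 0,"ax": 0,"ay": 0,"az": 0},{"fingers": 30,"x": 0,"y": 0,"z": 0,"ax": 0,"ay": 0,"az": 0},{"fingers": 30,"x": 0,"y": 0,"z": 0,"ax": 0,"ay": 0,"az": 0},{"fingers": 30,"x": 0,"y": 0,"z": 0,"ax": 0,"ay": 0,"az": 0},{"fingers": 30,"x": 0,"y": 0,"z": 0,"ax": 0,"ay": 0,"az": 0},{"fingers": 30,"x": 0,"y": 0,"z": 0,"ax": 0,"ay": 0,"az": 0}]}}

```text
t: 36.25
eef_pos: [0.5591, 0.2771, 0.1313]
tool_rot: [0.1, -0.22, 0.97, 0.024]
contact_force: [0.4, -0.0, -3.8]
gripper_width: 0.459
grasp_force: 62.8
```

```bash
python3 - <<'E'
from h import *
p,r,o=pose(); print(p,o["contact_force"],o["q"])
T=ins((545.6,270),24,TH,83.3,13.4,back=20,clear=2); go(*T,TH,12)
E
```

```text
[0.55909065 0.27709944 0.13133342] [ 0.4207523  -0.03044873 -3.81919019] [-0.67535807  0.4137536   0.12884775  1.94465151 -0.05354294  0.58120073
  1.49526378]
[560.3 277.   60.6]
(array([13.5, -0.7, 69.5]), array([ 0.1 , -0.16,  0.01]))
```

Descend to a few mm above, then compare the bay and pack contacts numerically.

Request:
{"api": "jog_arm", "payload": {"rows": [{"fingers": 30,"x": 5,"y": -0.7,"z": 20,"ax": 0,"ay": 0,"az": 0},{"fingers": 30,"x": 5,"y": 0,"z": 20,"ax": 0,"ay": 0,"az": 0},{"fingers": 30,"x": 3.5,"y": 0,"z": 18,"ax": 0,"ay": 0,"az": 0},{"fingers": 30,"x": 0,"y": 0,"z": 6,"ax": 0,"ay": 0,"az": 0},{"fingers": 30,"x": 0,"y": 0,"z": 4,"ax": 0,"ay": 0,"az": 0},{"fingers": 30,"x": 0,"y": 0,"z": 0,"ax": 0,"ay": 0,"az": 0},{"fingers": 30,"x": 0,"y": 0,"z": 0,"ax": 0,"ay": 0,"az": 0},{"fingers": 30,"x": 0,"y": 0,"z": 0,"ax": 0,"ay": 0,"az": 0}]}}

```text
t: 37.05
eef_pos: [0.5606, 0.2772, 0.063]
tool_rot: [0.101, -0.22, 0.97, 0.024]
contact_force: [0.1, -0.3, -3.9]
gripper_width: 0.456
grasp_force: 62.8
```

```bash
cat >> h.py <<'E'
def near(T,yaw,name):
    p,r,o=pose(); print(np.round(p*1e3,1),o["contact_force"].round(1)); go(*T,yaw,12)
    c=shot("wrist",name); print([(q,a) for q,a in marks(c)["gold"] if 250<q[0]<400])
    g=c["pixels"].sum(2)//3; print("col",g[40:130:2,300].tolist()); return c
E
python3 - <<'E'
from h import *
near(ins((545.6,270),24,TH,83.3,13.4,back=20,clear=2),TH,"w12")
E
```

```text
[560.3 277.   60.6]
[560.6 277.2  63. ] [ 0.1 -0.3 -3.9]
(array([ 0.9, -0. ,  2.3]), array([ 0.11, -0.06,  0.01]))
[([318.5, 92.6], 30), ([345.7, 93.0], 40), ([291.5, 93.4], 30), ([288.5, 128.1], 327), ([317.9, 128.2], 347), ([347.5, 128.6], 336)]
col [65, 82, 124, 133, 144, 141, 137, 125, 126, 123, 121, 126, 126, 129, 128, 124, 125, 126, 119, 107, 34, 26, 23, 32, 21, 19, 19, 15, 21, 35, 30, 31, 34, 34, 35, 35, 32, 33, 31, 31, 36, 33, 35, 34, 36]
```

Contacts aligned, 318.5 against 317.9, and the lip edge is at row 79. Slide in and swing.

Request:
{"api": "jog_arm", "payload": {"rows": [{"fingers": 30,"x": 0,"y": 0,"z": 1.5,"ax": 0,"ay": 0,"az": 0},{"fingers": 30,"x": 5,"y": 0,"z": 0,"ax": 0,"ay": 0,"az": 0},{"fingers": 30,"x": 5,"y": 0,"z": 0,"ax": 0,"ay": 0,"az": 0},{"fingers": 30,"x": 5,"y": 0,"z": 0,"ax": 0,"ay": 0,"az": 0},{"fingers": 30,"x": 3,"y": 0,"z": 0,"ax": 0,"ay": 0,"az": 0},{"fingers": 30,"x": 1.5,"y": 0,"z": 0,"ax": 0,"ay": 0,"az": 0},{"fingers": 30,"x": 1.5,"y": 0,"z": 0,"ax": 0,"ay": 0,"az": 0},{"fingers": 30,"x": 0,"y": 0,"z": 0,"ax": 0,"ay": 0,"az": 0}]}}

```text
t: 37.9
eef_pos: [0.5426, 0.2686, 0.0568]
tool_rot: [0.101, -0.22, 0.97, 0.024]
contact_force: [2.8, 0.8, -3.1]
gripper_width: 0.458
grasp_force: 62.8
```

```bash
python3 - <<'E'
from h import *
p,r,o=pose(); print(p,r.inv().apply(o["contact_force"]))
T=ins((545.6,270),24,TH,83.3,13.4); go(*T,TH,12)
E
```

```text
[0.5426236  0.26857001 0.05680821] [-2.18293378 -0.50482551  3.64777804]
[542.6 268.6  55.9]
(array([0.2, 0. , 0.9]), array([ 0.11, -0.03,  0.01]))
```

Request:
{"api": "jog_arm", "payload": {"rows": [{"fingers": 30,"x": -0.9,"y": 0,"z": 4.3,"ax": 0,"ay": 3,"az": 0},{"fingers": 30,"x": -0.9,"y": 0,"z": 4.3,"ax": 0,"ay": 3,"az": 0},{"fingers": 30,"x": -0.9,"y": 0,"z": 4.3,"ax": 0,"ay": 3,"az": 0},{"fingers": 30,"x": -0.8,"y": 0,"z": 4.3,"ax": 0,"ay": 3,"az": 0},{"fingers": 30,"x": 0,"y": 0,"z": 1,"ax": 0,"ay": 0,"az": 0},{"fingers": 30,"x": 0,"y": 0,"z": 0,"ax": 0,"ay": 0,"az": 0},{"fingers": 30,"x": 0,"y": 0,"z": 0,"ax": 0,"ay": 0,"az": 0},{"fingers": 30,"x": 0,"y": 0,"z": 0,"ax": 0,"ay": 0,"az": 0}]}}

```text
t: 38.7
eef_pos: [0.5464, 0.2704, 0.0389]
tool_rot: [-0.001, -0.221, 0.975, 0.001]
contact_force: [-0.4, -0.4, -3.6]
gripper_width: 0.461
grasp_force: 62.8
```

Request:
{"api": "jog_arm", "payload": {"rows": [{"fingers": 30,"x": 0,"y": 0,"z": 1,"ax": 0,"ay": 0,"az": 0},{"fingers": 30,"x": 0,"y": 0,"z": 0,"ax": 0,"ay": 0,"az": 0},{"fingers": 30,"x": 0,"y": 0,"z": 0.5,"ax": 0,"ay": 0,"az": 0},{"fingers": 30,"x": 0,"y": 0,"z": 0,"ax": 0,"ay": 0,"az": 0},{"fingers": 30,"x": 0,"y": 0,"z": 0,"ax": 0,"ay": 0,"az": 0},{"fingers": 30,"x": 0,"y": 0,"z": 0,"ax": 0,"ay": 0,"az": 0},{"fingers": 30,"x": 0,"y": 0,"z": 0,"ax": 0,"ay": 0,"az": 0},{"fingers": 30,"x": 0,"y": 0,"z": 0,"ax": 0,"ay": 0,"az": 0}]}}

```text
t: 39.5
eef_pos: [0.5468, 0.2707, 0.0376]
tool_rot: [-0.001, -0.221, 0.975, 0.001]
contact_force: [-3.4, -1.2, 6.0]
gripper_width: 0.457
grasp_force: 64.0
```

Request:
{"api": "jog_arm", "payload": {"rows": [{"fingers": 30,"x": 0,"y": 0,"z": -1.5,"ax": 0,"ay": 0,"az": 0},{"fingers": 58,"x": 0,"y": 0,"z": 0,"ax": 0,"ay": 0,"az": 0},{"fingers": 58,"x": 0,"y": 0,"z": 0,"ax": 0,"ay": 0,"az": 0},{"fingers": 58,"x": 0,"y": 0,"z": 0,"ax": 0,"ay": 0,"az": 0},{"fingers": 58,"x": 0,"y": 0,"z": -25,"ax": 0,"ay": 0,"az": 0},{"fingers": 0,"x": 0,"y": 0,"z": -25,"ax": 0,"ay": 0,"az": 0},{"fingers": 0,"x": -18,"y": 0,"z": 0,"ax": 0,"ay": 0,"az": 0},{"fingers": 0,"x": -19,"y": 0,"z": 0,"ax": 0,"ay": 0,"az": 0}]}}

```text
t: 40.3
eef_pos: [0.5813, 0.287, 0.0899]
tool_rot: [-0.001, -0.221, 0.975, 0.001]
contact_force: [0.4, 0.6, -1.1]
gripper_width: 0.171
grasp_force: 0.0
```

Request:
{"api": "jog_arm", "payload": {"rows": [{"fingers": 0,"x": 0,"y": 0,"z": 0,"ax": 0,"ay": 0,"az": 0},{"fingers": 0,"x": 0,"y": 0,"z": 0,"ax": 0,"ay": 0,"az": 0},{"fingers": 0,"x": 0,"y": 0,"z": 10,"ax": 0,"ay": 0,"az": 0},{"fingers": 0,"x": 0,"y": 0,"z": 6,"ax": 0,"ay": 0,"az": 0},{"fingers": 0,"x": 0,"y": 0,"z": 3,"ax": 0,"ay": 0,"az": 0},{"fingers": 0,"x": 0,"y": 0,"z": 0,"ax": 0,"ay": 0,"az": 0},{"fingers": 0,"x": 0,"y": 0,"z": 0,"ax": 0,"ay": 0,"az": 0},{"fingers": 0,"x": 0,"y": 0,"z": 0,"ax": 0,"ay": 0,"az": 0}]}}

```text
t: 41.1
eef_pos: [0.5805, 0.2866, 0.0699]
tool_rot: [-0.001, -0.221, 0.975, 0.001]
contact_force: [-0.4, 0.1, -0.1]
gripper_width: -0.003
grasp_force: 0.0
```

Request:
{"api": "jog_arm", "payload": {"rows": [{"fingers": 0,"x": 0,"y": 0,"z": 2,"ax": 0,"ay": 0,"az": 0},{"fingers": 0,"x": 0,"y": 0,"z": 2,"ax": 0,"ay": 0,"az": 0},{"fingers": 0,"x": 0,"y": 0,"z": 1,"ax": 0,"ay": 0,"az": 0},{"fingers": 0,"x": 0,"y": 0,"z": 0.5,"ax": 0,"ay": 0,"az": 0},{"fingers": 0,"x": 0,"y": 0,"z": 0,"ax": 0,"ay": 0,"az": 0},{"fingers": 0,"x": 0,"y": 0,"z": 0,"ax": 0,"ay": 0,"az": 0},{"fingers": 0,"x": 0,"y": 0,"z": 0,"ax": 0,"ay": 0,"az": 0},{"fingers": 0,"x": 0,"y": 0,"z": 0,"ax": 0,"ay": 0,"az": 0}]}}

```text
t: 41.9
eef_pos: [0.5806, 0.2867, 0.0661]
tool_rot: [-0.001, -0.221, 0.975, 0.001]
contact_force: [-4.3, -1.8, 13.9]
gripper_width: 0.001
grasp_force: 7.5
```

```bash
python3 - <<'E'
from h import *
p,r,_=pose(); up=np.array([0,0,.17])
print(delta((.5575,-.2465,.236),target(-6),(p+up,r)))
E
```

```text
(array([ 2.505e+02, -4.712e+02, -4.000e-01]), array([ 0.09, -0.14, 31.52]))
```

Home at 66.1 mm. On to the short pack.

Request:
{"api": "jog_arm", "payload": {"rows": [{"fingers": 0,"x": 0,"y": 0,"z": -40,"ax": 0,"ay": 0,"az": 0},{"fingers": 62,"x": 0,"y": 0,"z": -45,"ax": 0,"ay": 0,"az": 0},{"fingers": 62,"x": 0,"y": 0,"z": -45,"ax": 0,"ay": 0,"az": 0},{"fingers": 62,"x": 0,"y": 0,"z": -40,"ax": 0,"ay": 0,"az": 0},{"fingers": 62,"x": 20.9,"y": -39.3,"z": 0,"ax": 0,"ay": 0,"az": 0},{"fingers": 62,"x": 20.9,"y": -39.3,"z": 0,"ax": 0,"ay": 0,"az": 0},{"fingers": 62,"x": 20.9,"y": -39.3,"z": 0,"ax": 0,"ay": 0,"az": 0},{"fingers": 62,"x": 20.9,"y": -39.3,"z": 0,"ax": 0,"ay": 0,"az": 0}]}}

```text
t: 42.7
eef_pos: [0.5728, 0.1069, 0.2342]
tool_rot: [-0.001, -0.221, 0.975, 0.001]
contact_force: [-0.0, -0.2, -0.5]
gripper_width: 0.728
grasp_force: 0.0
```

Request:
{"api": "jog_arm", "payload": {"rows": [{"fingers": 62,"x": 20.9,"y": -39.3,"z": 0,"ax": 0,"ay": 0,"az": 0},{"fingers": 62,"x": 20.9,"y": -39.3,"z": 0,"ax": 0,"ay": 0,"az": 0},{"fingers": 62,"x": 20.9,"y": -39.3,"z": 0,"ax": 0,"ay": 0,"az": 0},{"fingers": 62,"x": 20.9,"y": -39.3,"z": 0,"ax": 0,"ay": 0,"az": 0},{"fingers": 62,"x": 20.9,"y": -39.3,"z": 0,"ax": 0,"ay": 0,"az": 0},{"fingers": 62,"x": 20.9,"y": -39.3,"z": 0,"ax": 0,"ay": 0,"az": 0},{"fingers": 62,"x": 20.9,"y": -39.3,"z": 0,"ax": 0,"ay": 0,"az": 0},{"fingers": 62,"x": 20.9,"y": -39.3,"z": 0,"ax": 0,"ay": 0,"az": 0}]}}

```text
t: 43.5
eef_pos: [0.5575, -0.2489, 0.234]
tool_rot: [-0.001, -0.221, 0.975, 0.001]
contact_force: [1.0, -0.5, -0.7]
gripper_width: 0.723
grasp_force: 0.0
```

Request:
{"api": "jog_arm", "payload": {"rows": [{"fingers": 62,"x": 0,"y": 0,"z": 0,"ax": 0,"ay": 0,"az": 7.9},{"fingers": 62,"x": 0,"y": 0,"z": 0,"ax": 0,"ay": 0,"az": 7.9},{"fingers": 62,"x": 0,"y": 0,"z": 0,"ax": 0,"ay": 0,"az": 7.9},{"fingers": 62,"x": 0,"y": 0,"z": 0,"ax": 0,"ay": 0,"az": 7.8},{"fingers": 62,"x": 0,"y": 0,"z": 45,"ax": 0,"ay": 0,"az": 0},{"fingers": 62,"x": 0,"y": 0,"z": 45,"ax": 0,"ay": 0,"az": 0},{"fingers": 62,"x": 0,"y": 0,"z": 30,"ax": 0,"ay": 0,"az": 0},{"fingers": 62,"x": 0,"y": 0,"z": 0,"ax": 0,"ay": 0,"az": 0}]}}

```text
t: 44.3
eef_pos: [0.5544, -0.2455, 0.1097]
tool_rot: [-0.006, 0.052, 0.999, 0.001]
contact_force: [-1.2, 0.6, 0.7]
gripper_width: 0.728
grasp_force: 0.0
```

```bash
python3 - <<'E'
from h import *
c=shot("wrist","w13"); p,r,o=pose(); print(p)
m=marks(c); G=[(q,a) for q,a in m["gold"] if 150<q[0]<500];D=[(q,a) for q,a in m["dot"] if 200<q[0]<440 and q[1]<330]; print(G,D)
for z,L in((.008,G),(.042,D)): print([np.round(at(c,q,z)[:2]*1e3,1).tolist() for q,a in L])
d=np.array([np.cos(np.radians(-6)),np.sin(np.radians(-6)),0]);n=np.array([-d[1],d[0],0]);P=np.array([557,-246.5,0])
for a,b,h in [(41,0,42),(-65,0,8),(0,-20,42),(0,20,42)]: print((a,b,h),np.round(pix(c,(P+a*d+b*n+[0,0,h])/1e3),1))
gr=c["pixels"].sum(2)//3
print(gr[80:340:3,305].tolist()); print(gr[200,230:410:3].tolist())
E
```

```text
[ 0.5561387  -0.24658855  0.11247714]
[([300.0, 149.4], 122), ([317.8, 149.4], 129), ([335.3, 149.4], 130)] [([317.2, 251.7], 26), ([307.8, 251.8], 25), ([326.4, 251.9], 25), ([231.7, 291.9], 29)]
[[508.0, -255.6], [509.5, -241.5], [510.9, -227.6]]
[[581.7, -249.5], [581.0, -256.6], [582.6, -242.6], [613.0, -324.3]]
(41, 0, 42) [317.7 270.1]
(-65, 0, 8) [317.8 127.8]
(0, -20, 42) [290.4 221. ]
(0, 20, 42) [345.2 221. ]
[126, 123, 119, 118, 118, 122, 125, 120, 120, 122, 124, 122, 126, 129, 128, 138, 113, 29, 29, 20, 24, 22, 25, 24, 25, 29, 20, 54, 67, 79, 108, 111, 115, 113, 111, 112, 111, 112, 112, 113, 111, 115, 115, 114, 114, 113, 109, 115, 114, 109, 112, 110, 114, 37, 34, 31, 27, 153, 82, 29, 29, 49, 114, 102, 135, 137, 128, 138, 135, 131, 133, 128, 129, 131, 130, 132, 131, 136, 137, 134, 129, 121, 119, 119, 127, 119, 117]
[132, 139, 136, 133, 142, 140, 136, 141, 88, 90, 87, 86, 85, 93, 91, 86, 92, 93, 92, 35, 37, 90, 113, 111, 114, 111, 113, 113, 113, 111, 115, 113, 114, 113, 115, 114, 115, 111, 92, 32, 134, 133, 130, 126, 129, 134, 130, 125, 125, 133, 137, 139, 132, 136, 133, 132, 135, 128, 135, 134]
```

```bash
python3 - <<'E'
from h import *
go(557,-246.5,12.5,-6.2)
E
```

```text
(array([ -1.6,   0.1, 100. ]), array([ 0.04, -0.41,  0.23]))
```

Request:
{"api": "jog_arm", "payload": {"rows": [{"fingers": 62,"x": -1.3,"y": 0,"z": 35,"ax": 0,"ay": 0,"az": 0.2},{"fingers": 62,"x": 0,"y": 0,"z": 35,"ax": 0,"ay": 0,"az": 0},{"fingers": 62,"x": 0,"y": 0,"z": 20,"ax": 0,"ay": 0,"az": 0},{"fingers": 62,"x": 0,"y": 0,"z": 8,"ax": 0,"ay": 0,"az": 0},{"fingers": 62,"x": 0,"y": 0,"z": 0,"ax": 0,"ay": 0,"az": 0},{"fingers": 62,"x": 0,"y": 0,"z": 0,"ax": 0,"ay": 0,"az": 0},{"fingers": 62,"x": 0,"y": 0,"z": 0,"ax": 0,"ay": 0,"az": 0},{"fingers": 62,"x": 0,"y": 0,"z": 0,"ax": 0,"ay": 0,"az": 0}]}}

```text
t: 45.15
eef_pos: [0.5593, -0.2475, 0.0173]
tool_rot: [-0.0, 0.054, 0.999, -0.0]
contact_force: [-0.3, -1.6, -0.4]
gripper_width: 0.724
grasp_force: 0.0
```

Request:
{"api": "jog_arm", "payload": {"rows": [{"fingers": 30,"x": 0,"y": 0,"z": 0,"ax": 0,"ay": 0,"az": 0},{"fingers": 30,"x": 0,"y": 0,"z": 0,"ax": 0,"ay": 0,"az": 0},{"fingers": 30,"x": 0,"y": 0,"z": 0,"ax": 0,"ay": 0,"az": 0},{"fingers": 30,"x": 0,"y": 0,"z": 0,"ax": 0,"ay": 0,"az": 0},{"fingers": 30,"x": 0,"y": 0,"z": 0,"ax": 0,"ay": 0,"az": 0},{"fingers": 30,"x": 0,"y": 0,"z": 0,"ax": 0,"ay": 0,"az": 0},{"fingers": 30,"x": 0,"y": 0,"z": 0,"ax": 0,"ay": 0,"az": 0},{"fingers": 30,"x": 0,"y": 0,"z": 0,"ax": 0,"ay": 0,"az": 0}], "force": 60}}

```text
t: 45.95
eef_pos: [0.5589, -0.2473, 0.0167]
tool_rot: [-0.001, 0.054, 0.999, 0.0]
contact_force: [-0.2, 0.8, 6.1]
gripper_width: 0.46
grasp_force: 62.3
```

```bash
python3 - <<'E'
from h import *
p,r,o=pose(); print(p,o["gripper_width"],o["contact_force"])
u=p[2]*1e3; toe=65+(p[0]*1e3-557); print("u,toe",u,toe)
up=np.array([0,0,.135])
T=ins((463,403.6),24,TH,toe,u,back=20,up=70)
print(delta(np.array(T)/1e3,target(TH,12),(p+up,r)))
E
```

```text
[ 0.55894365 -0.24728816  0.01669249] 0.4596757886076139 [-0.24281798  0.78563045  6.08737369]
u,toe 16.69248882969564 66.9436467490475
[478.  410.7 129.9]
(array([151.1, 645.5,  22.2]), array([ -3.27, -11.81, -31.55]))
```

Request:
{"api": "jog_arm", "payload": {"rows": [{"fingers": 30,"x": 0,"y": 0,"z": -40,"ax": 0,"ay": 0,"az": 0},{"fingers": 30,"x": 0,"y": 0,"z": -47,"ax": 0,"ay": 0,"az": 0},{"fingers": 30,"x": 0,"y": 0,"z": -48,"ax": 0,"ay": 0,"az": 0},{"fingers": 30,"x": 10.8,"y": 46.1,"z": 1,"ax": 0,"ay": 0,"az": 0},{"fingers": 30,"x": 10.8,"y": 46.1,"z": 1,"ax": 0,"ay": 0,"az": 0},{"fingers": 30,"x": 10.8,"y": 46.1,"z": 1,"ax": 0,"ay": 0,"az": 0},{"fingers": 30,"x": 10.8,"y": 46.1,"z": 1,"ax": 0,"ay": 0,"az": 0},{"fingers": 30,"x": 10.8,"y": 46.1,"z": 1,"ax": 0,"ay": 0,"az": 0}]}}

```text
t: 46.75
eef_pos: [0.5288, -0.0105, 0.1457]
tool_rot: [-0.002, 0.054, 0.999, 0.0]
contact_force: [0.5, -0.3, -3.9]
gripper_width: 0.456
grasp_force: 62.2
```

Request:
{"api": "jog_arm", "payload": {"rows": [{"fingers": 30,"x": 10.8,"y": 46.1,"z": 1,"ax": 0,"ay": 0,"az": 0},{"fingers": 30,"x": 10.8,"y": 46.1,"z": 1,"ax": 0,"ay": 0,"az": 0},{"fingers": 30,"x": 10.8,"y": 46.1,"z": 1,"ax": 0,"ay": 0,"az": 0},{"fingers": 30,"x": 10.8,"y": 46.1,"z": 1,"ax": 0,"ay": 0,"az": 0},{"fingers": 30,"x": 10.8,"y": 46.1,"z": 1,"ax": 0,"ay": 0,"az": 0},{"fingers": 30,"x": 10.8,"y": 46.1,"z": 1,"ax": 0,"ay": 0,"az": 0},{"fingers": 30,"x": 10.8,"y": 46.1,"z": 1,"ax": 0,"ay": 0,"az": 0},{"fingers": 30,"x": 10.8,"y": 46.1,"z": 1,"ax": 0,"ay": 0,"az": 0}]}}

```text
t: 47.55
eef_pos: [0.4825, 0.365, 0.1378]
tool_rot: [-0.002, 0.054, 0.999, -0.0]
contact_force: [1.3, -0.3, -3.3]
gripper_width: 0.455
grasp_force: 62.2
```

Request:
{"api": "jog_arm", "payload": {"rows": [{"fingers": 30,"x": 10.8,"y": 46.1,"z": 1,"ax": 0,"ay": 0,"az": 0},{"fingers": 30,"x": 0,"y": 0,"z": 0,"ax": -0.65,"ay": -2.36,"az": -6.31},{"fingers": 30,"x": 0,"y": 0,"z": 0,"ax": -0.65,"ay": -2.36,"az": -6.31},{"fingers": 30,"x": 0,"y": 0,"z": 0,"ax": -0.65,"ay": -2.36,"az": -6.31},{"fingers": 30,"x": 0,"y": 0,"z": 0,"ax": -0.65,"ay": -2.36,"az": -6.31},{"fingers": 30,"x": 0,"y": 0,"z": 0,"ax": -0.65,"ay": -2.36,"az": -6.31},{"fingers": 30,"x": 0,"y": 0,"z": 0,"ax": 0,"ay": 0,"az": 0},{"fingers": 30,"x": 0,"y": 0,"z": 0,"ax": 0,"ay": 0,"az": 0}]}}

```text
t: 48.35
eef_pos: [0.4774, 0.4101, 0.1371]
tool_rot: [0.1, -0.218, 0.971, 0.023]
contact_force: [0.3, 0.6, -2.6]
gripper_width: 0.454
grasp_force: 62.4
```

```bash
python3 - <<'E'
from h import *
p,r,o=pose(); print(p,o["contact_force"],o["q"])
T=ins((463,403.6),24,TH,66.5,16.7,back=20,clear=2); go(*T,TH,12)
E
```

```text
[0.47742755 0.41011763 0.13707515] [ 0.27570457  0.56632874 -2.61261404] [-0.99992755  0.41990494  0.18837212  1.92482538  0.00340546  0.61242908
  1.17511905]
[477.6 410.5  60.3]
(array([15.4,  0.3, 75.2]), array([-0.03, -0.18, -0.18]))
```

Request:
{"api": "jog_arm", "payload": {"rows": [{"fingers": 30,"x": 5,"y": 0,"z": 20,"ax": 0,"ay": 0,"az": -0.2},{"fingers": 30,"x": 5,"y": 0,"z": 20,"ax": 0,"ay": 0,"az": 0},{"fingers": 30,"x": 5,"y": 0,"z": 20,"ax": 0,"ay": 0,"az": 0},{"fingers": 30,"x": 0,"y": 0,"z": 9,"ax": 0,"ay": 0,"az": 0},{"fingers": 30,"x": 0,"y": 0,"z": 4,"ax": 0,"ay": 0,"az": 0},{"fingers": 30,"x": 0,"y": 0,"z": 0,"ax": 0,"ay": 0,"az": 0},{"fingers": 30,"x": 0,"y": 0,"z": 0,"ax": 0,"ay": 0,"az": 0},{"fingers": 30,"x": 0,"y": 0,"z": 0,"ax": 0,"ay": 0,"az": 0}]}}

```text
t: 49.15
eef_pos: [0.4788, 0.4113, 0.064]
tool_rot: [0.102, -0.221, 0.97, 0.023]
contact_force: [0.7, 1.0, -3.7]
gripper_width: 0.455
grasp_force: 62.4
```

```bash
python3 - <<'E'
from h import *
c=near(ins((463,403.6),24,TH,66.5,16.7,back=20,clear=2),TH,"w14")
d=np.array([np.cos(np.radians(TH)),np.sin(np.radians(TH)),0]);P=np.array([463,403.6,24])
print("lip",pix(c,(P-55.5*d+[0,0,19])/1e3),"floor mid",pix(c,(P-52*d)/1e3))
p,r,o=pose(); print("toe",[pix(c,p+r.apply(np.array([t,0,16.7-8])/1e3)).round(1).tolist() for t in (64.5,66.5,68.5)])
E
```

```text
[477.6 410.5  60.3]
[478.8 411.3  64. ] [ 0.7  1.  -3.7]
(array([ 2.2, -0.2,  3.3]), array([0.04, 0.02, 0.16]))
[([292.2, 124.4], 113), ([318.0, 124.1], 107), ([344.0, 124.3], 115), ([289.4, 163.6], 295), ([317.5, 163.7], 306), ([345.7, 165.0], 310)]
col [238, 238, 239, 238, 237, 238, 228, 229, 230, 231, 230, 231, 198, 100, 103, 103, 58, 55, 120, 125, 125, 115, 116, 110, 112, 113, 111, 112, 110, 108, 110, 116, 108, 113, 114, 68, 23, 23, 30, 17, 22, 9, 10, 7, 11]
lip [319.58250919 112.81815748] floor mid [319.30015815 111.03357104]
toe [[319.4, 135.5], [319.4, 131.4], [319.4, 127.4]]
```

Aligned, contacts at 318.0 against 317.5 and the lip edge at row 111. Slide in.

Request:
{"api": "jog_arm", "payload": {"rows": [{"fingers": 30,"x": 1,"y": 0,"z": 2.7,"ax": 0,"ay": 0,"az": 0},{"fingers": 30,"x": 5,"y": 0,"z": 0,"ax": 0,"ay": 0,"az": 0},{"fingers": 30,"x": 5,"y": 0,"z": 0,"ax": 0,"ay": 0,"az": 0},{"fingers": 30,"x": 5,"y": 0,"z": 0,"ax": 0,"ay": 0,"az": 0},{"fingers": 30,"x": 3,"y": 0,"z": 0,"ax": 0,"ay": 0,"az": 0},{"fingers": 30,"x": 2,"y": 0,"z": 0,"ax": 0,"ay": 0,"az": 0},{"fingers": 30,"x": 0.5,"y": 0,"z": 0,"ax": 0,"ay": 0,"az": 0},{"fingers": 30,"x": 0,"y": 0,"z": 0,"ax": 0,"ay": 0,"az": 0}]}}

```text
t: 50.0
eef_pos: [0.4599, 0.402, 0.056]
tool_rot: [0.102, -0.221, 0.97, 0.023]
contact_force: [0.5, -0.4, -4.6]
gripper_width: 0.459
grasp_force: 62.4
```

```bash
python3 - <<'E'
from h import *
p,r,o=pose(); print(p,r.inv().apply(o["contact_force"]))
T=ins((463,403.6),24,TH,66.5,16.7); go(*T,TH,12)
v=np.array([66.5,0,16.7]); print(v-R.from_euler('y',3,degrees=True).apply(v))
E
```

```text
[0.45985846 0.40200601 0.05595995] [ 0.69496336 -0.61517139  4.55138774]
[459.9 402.1  55.7]
(array([-0. ,  0.1,  0.3]), array([ 0.01, -0.05,  0.19]))
[-0.78287453  0.          3.50322786]
```

Request:
{"api": "jog_arm", "payload": {"rows": [{"fingers": 30,"x": -0.8,"y": 0,"z": 3.5,"ax": 0,"ay": 3,"az": 0},{"fingers": 30,"x": -0.8,"y": 0,"z": 3.5,"ax": 0,"ay": 3,"az": 0},{"fingers": 30,"x": -0.8,"y": 0,"z": 3.5,"ax": 0,"ay": 3,"az": 0},{"fingers": 30,"x": -0.8,"y": 0,"z": 3.5,"ax": 0,"ay": 3,"az": 0},{"fingers": 30,"x": 0,"y": 0,"z": 0.5,"ax": 0,"ay": 0,"az": 0},{"fingers": 30,"x": 0,"y": 0,"z": 0,"ax": 0,"ay": 0,"az": 0},{"fingers": 30,"x": 0,"y": 0,"z": 0,"ax": 0,"ay": 0,"az": 0},{"fingers": 30,"x": 0,"y": 0,"z": 0,"ax": 0,"ay": 0,"az": 0}]}}

```text
t: 50.8
eef_pos: [0.464, 0.4041, 0.0422]
tool_rot: [-0.0, -0.222, 0.975, -0.0]
contact_force: [-0.2, 0.5, -3.6]
gripper_width: 0.461
grasp_force: 62.4
```

Request:
{"api": "jog_arm", "payload": {"rows": [{"fingers": 30,"x": 0,"y": 0,"z": 1,"ax": 0,"ay": 0,"az": 0},{"fingers": 30,"x": 0,"y": 0,"z": 0,"ax": 0,"ay": 0,"az": 0},{"fingers": 30,"x": 0,"y": 0,"z": 1,"ax": 0,"ay": 0,"az": 0},{"fingers": 30,"x": 0,"y": 0,"z": 0,"ax": 0,"ay": 0,"az": 0},{"fingers": 30,"x": 0,"y": 0,"z": 0,"ax": 0,"ay": 0,"az": 0},{"fingers": 30,"x": 0,"y": 0,"z": 0,"ax": 0,"ay": 0,"az": 0},{"fingers": 30,"x": 0,"y": 0,"z": 0,"ax": 0,"ay": 0,"az": 0},{"fingers": 30,"x": 0,"y": 0,"z": 0,"ax": 0,"ay": 0,"az": 0}]}}

```text
t: 51.6
eef_pos: [0.4642, 0.4042, 0.0407]
tool_rot: [-0.0, -0.222, 0.975, -0.0]
contact_force: [-1.8, -2.6, 5.1]
gripper_width: 0.458
grasp_force: 63.4
```

Request:
{"api": "jog_arm", "payload": {"rows": [{"fingers": 30,"x": 0,"y": 0,"z": -1,"ax": 0,"ay": 0,"az": 0},{"fingers": 58,"x": 0,"y": 0,"z": 0,"ax": 0,"ay": 0,"az": 0},{"fingers": 58,"x": 0,"y": 0,"z": 0,"ax": 0,"ay": 0,"az": 0},{"fingers": 58,"x": 0,"y": 0,"z": 0,"ax": 0,"ay": 0,"az": 0},{"fingers": 58,"x": 0,"y": 0,"z": -25,"ax": 0,"ay": 0,"az": 0},{"fingers": 0,"x": 0,"y": 0,"z": -25,"ax": 0,"ay": 0,"az": 0},{"fingers": 0,"x": -13,"y": 0,"z": 0,"ax": 0,"ay": 0,"az": 0},{"fingers": 0,"x": -13,"y": 0,"z": 0,"ax": 0,"ay": 0,"az": 0}]}}

```text
t: 52.4
eef_pos: [0.4884, 0.4162, 0.0922]
tool_rot: [0.0, -0.222, 0.975, 0.0]
contact_force: [-0.2, -0.2, -0.8]
gripper_width: 0.172
grasp_force: 0.0
```

Request:
{"api": "jog_arm", "payload": {"rows": [{"fingers": 0,"x": 0,"y": 0,"z": 0,"ax": 0,"ay": 0,"az": 0},{"fingers": 0,"x": 0,"y": 0,"z": 0,"ax": 0,"ay": 0,"az": 0},{"fingers": 0,"x": 0,"y": 0,"z": 10,"ax": 0,"ay": 0,"az": 0},{"fingers": 0,"x": 0,"y": 0,"z": 7,"ax": 0,"ay": 0,"az": 0},{"fingers": 0,"x": 0,"y": 0,"z": 3,"ax": 0,"ay": 0,"az": 0},{"fingers": 0,"x": 0,"y": 0,"z": 2,"ax": 0,"ay": 0,"az": 0},{"fingers": 0,"x": 0,"y": 0,"z": 0,"ax": 0,"ay": 0,"az": 0},{"fingers": 0,"x": 0,"y": 0,"z": 0,"ax": 0,"ay": 0,"az": 0}]}}

```text
t: 53.2
eef_pos: [0.4878, 0.4155, 0.069]
tool_rot: [-0.0, -0.222, 0.975, -0.0]
contact_force: [-0.1, -1.1, 0.4]
gripper_width: 0.002
grasp_force: 0.0
```

Request:
{"api": "jog_arm", "payload": {"rows": [{"fingers": 0,"x": 0,"y": 0,"z": 2,"ax": 0,"ay": 0,"az": 0},{"fingers": 0,"x": 0,"y": 0,"z": 1.5,"ax": 0,"ay": 0,"az": 0},{"fingers": 0,"x": 0,"y": 0,"z": 1,"ax": 0,"ay": 0,"az": 0},{"fingers": 0,"x": 0,"y": 0,"z": 0,"ax": 0,"ay": 0,"az": 0},{"fingers": 0,"x": 0,"y": 0,"z": 0,"ax": 0,"ay": 0,"az": 0},{"fingers": 0,"x": 0,"y": 0,"z": 0,"ax": 0,"ay": 0,"az": 0},{"fingers": 0,"x": 0,"y": 0,"z": 0,"ax": 0,"ay": 0,"az": 0},{"fingers": 0,"x": 0,"y": 0,"z": 0,"ax": 0,"ay": 0,"az": 0}]}}

```text
t: 54.0
eef_pos: [0.4879, 0.4156, 0.0661]
tool_rot: [-0.0, -0.222, 0.975, -0.0]
contact_force: [-3.0, -2.9, 12.9]
gripper_width: -0.003
grasp_force: 6.2
```

```bash
python3 - <<'E'
from h import *
p,r,_=pose(); up=np.array([0,0,.1])
# rocker seen from behind: TCP beyond it in station frame
t=np.radians(25.5); x=lambda a,b:(a*np.cos(t)-b*np.sin(t),a*np.sin(t)+b*np.cos(t))
X=x(520,47); print(X,delta((X[0]/1e3,X[1]/1e3,.165),target(25.5),(p+up,r)))
E
```

```text
(np.float64(449.1103263119377), np.float64(266.28727870475694)) (array([  99.7, -117.7,    1.2]), array([-0.  , -0.02,  0.18]))
```

Short pack home at 66.1 mm. Now look at the rocker from close by.

Request:
{"api": "jog_arm", "payload": {"rows": [{"fingers": 0,"x": 0,"y": 0,"z": -50,"ax": 0,"ay": 0,"az": 0},{"fingers": 0,"x": 0,"y": 0,"z": -50,"ax": 0,"ay": 0,"az": 0},{"fingers": 0,"x": 25,"y": -29.4,"z": 0,"ax": 0,"ay": 0,"az": 0},{"fingers": 0,"x": 25,"y": -29.4,"z": 0,"ax": 0,"ay": 0,"az": 0},{"fingers": 0,"x": 25,"y": -29.4,"z": 0,"ax": 0,"ay": 0,"az": 0},{"fingers": 0,"x": 25,"y": -29.4,"z": 0,"ax": 0,"ay": 0,"az": 0},{"fingers": 0,"x": 0,"y": 0,"z": 0,"ax": 0,"ay": 0,"az": 0},{"fingers": 0,"x": 0,"y": 0,"z": 0,"ax": 0,"ay": 0,"az": 0}]}}

```text
t: 54.8
eef_pos: [0.4489, 0.2657, 0.165]
tool_rot: [-0.0, -0.222, 0.975, -0.0]
contact_force: [0.2, 1.8, 0.4]
gripper_width: 0.003
grasp_force: 0.0
```

```bash
python3 - <<'E'
from h import *
c=shot("wrist","w15"); print(pose()[0])
s=shot("scene","s15")
t=np.radians(25.5); f=lambda a,b,z:np.array((a*np.cos(t)-b*np.sin(t),a*np.sin(t)+b*np.cos(t),z))/1e3
a=pix(c,f(470,48,28)).astype(int);b=pix(s,f(470,48,28)).astype(int); print(a,b)
A=cv2.resize(c["pixels"][max(a[1]-60,0):a[1]+60,a[0]-95:a[0]+95,::-1],None,fx=4,fy=4,interpolation=cv2.INTER_CUBIC)
B=cv2.resize(s["pixels"][b[1]-30:b[1]+30,b[0]-60:b[0]+60,::-1],None,fx=4,fy=4,interpolation=cv2.INTER_CUBIC)
o=np.zeros((A.shape[0]+0,760,3),np.uint8);o[:A.shape[0],:A.shape[1]]=A
cv2.imwrite("pics/rock.png",o[:590]); cv2.imwrite("pics/rock_s.png",B)
E
```

```text
[0.44894342 0.26690658 0.16499504]
[320 138] [365 156]
```

View pics/rock.png

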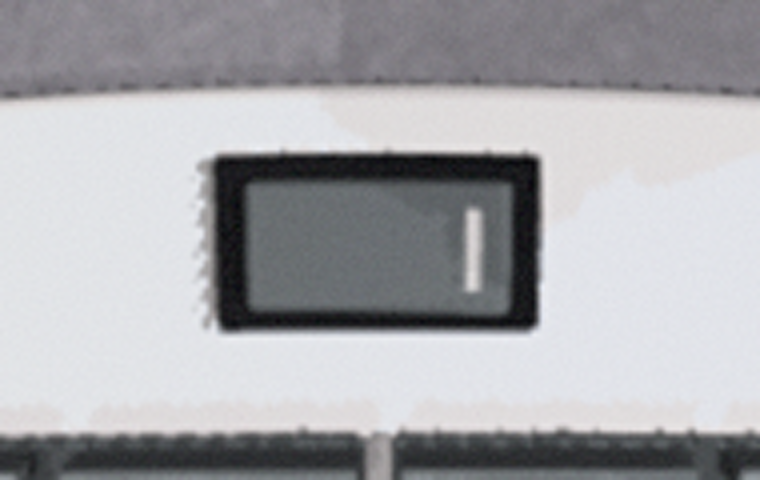

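The close view shows the rocker's right end, the one with the white tick at crop (474,250), drawn taller: 140 px against 130 px at the left. So that end is raised. Press there.

```bash
python3 - <<'E'
from h import *
c=shot("wrist")
A=lambda u,v,z:at(c,(u/4+320-95-.4,v/4+138-60-.4),z)*1e3
L,Rr=A(248,247,.024),A(513,248,.036); m=A(380,248,.030); i=A(474,250,.036)
print(L,Rr,np.linalg.norm((L-Rr)[:2]),m,i,np.linalg.norm((i-m)[:2]))
d=(Rr-L)[:2]/np.linalg.norm((Rr-L)[:2]); P=(L+Rr)[:2]/2+d*20; print("press",P)
go(P[0],P[1],44,25.5)
E
```

```text
[417.88639801 220.06723947  24.        ] [391.03163356 273.05672483  36.        ] 59.40592506180774 [404.53755456 247.16207886  30.        ] [395.28048372 265.54850593  36.        ] 20.585287480460345
press [395.41790939 264.40178022]
(array([ 49.5,  20.3, 120.7]), array([-0.  , -0.01,  0.28]))
```

Request:
{"api": "jog_arm", "payload": {"rows": [{"fingers": 0,"x": 24.7,"y": 10.1,"z": 0,"ax": 0,"ay": 0,"az": 0},{"fingers": 0,"x": 24.8,"y": 10.2,"z": 0,"ax": 0,"ay": 0,"az": 0},{"fingers": 0,"x": 0,"y": 0,"z": 45,"ax": 0,"ay": 0,"az": 0},{"fingers": 0,"x": 0,"y": 0,"z": 45,"ax": 0,"ay": 0,"az": 0},{"fingers": 0,"x": 0,"y": 0,"z": 30,"ax": 0,"ay": 0,"az": 0},{"fingers": 0,"x": 0,"y": 0,"z": 0,"ax": 0,"ay": 0,"az": 0},{"fingers": 0,"x": 0,"y": 0,"z": 0,"ax": 0,"ay": 0,"az": 0},{"fingers": 0,"x": 0,"y": 0,"z": 0,"ax": 0,"ay": 0,"az": 0}]}}

```text
t: 55.75
eef_pos: [0.3963, 0.2641, 0.0461]
tool_rot: [0.001, -0.222, 0.975, 0.0]
contact_force: [0.1, -0.6, 0.9]
gripper_width: -0.0
grasp_force: 0.0
```

Request:
{"api": "jog_arm", "payload": {"rows": [{"fingers": 0,"x": 0,"y": 0,"z": 4,"ax": 0,"ay": 0,"az": 0},{"fingers": 0,"x": 0,"y": 0,"z": 3,"ax": 0,"ay": 0,"az": 0},{"fingers": 0,"x": 0,"y": 0,"z": 3,"ax": 0,"ay": 0,"az": 0},{"fingers": 0,"x": 0,"y": 0,"z": 2,"ax": 0,"ay": 0,"az": 0},{"fingers": 0,"x": 0,"y": 0,"z": 0,"ax": 0,"ay": 0,"az": 0},{"fingers": 0,"x": 0,"y": 0,"z": 0,"ax": 0,"ay": 0,"az": 0},{"fingers": 0,"x": 0,"y": 0,"z": 0,"ax": 0,"ay": 0,"az": 0},{"fingers": 0,"x": 0,"y": 0,"z": 0,"ax": 0,"ay": 0,"az": 0}]}}

```text
t: 56.55
eef_pos: [0.3953, 0.2628, 0.0327]
tool_rot: [-0.0, -0.222, 0.975, -0.0]
contact_force: [-0.4, 0.6, 1.1]
gripper_width: 0.001
grasp_force: 0.7
```

Request:
{"api": "jog_arm", "payload": {"rows": [{"fingers": 0,"x": 0,"y": 0,"z": 2,"ax": 0,"ay": 0,"az": 0},{"fingers": 0,"x": 0,"y": 0,"z": 1,"ax": 0,"ay": 0,"az": 0},{"fingers": 0,"x": 0,"y": 0,"z": 1,"ax": 0,"ay": 0,"az": 0},{"fingers": 0,"x": 0,"y": 0,"z": 0,"ax": 0,"ay": 0,"az": 0},{"fingers": 0,"x": 0,"y": 0,"z": 0,"ax": 0,"ay": 0,"az": 0},{"fingers": 0,"x": 0,"y": 0,"z": 0,"ax": 0,"ay": 0,"az": 0},{"fingers": 0,"x": 0,"y": 0,"z": 0,"ax": 0,"ay": 0,"az": 0},{"fingers": 0,"x": 0,"y": 0,"z": 0,"ax": 0,"ay": 0,"az": 0}]}}

```text
t: 57.35
eef_pos: [0.3951, 0.2635, 0.0292]
tool_rot: [-0.0, -0.222, 0.975, 0.0]
contact_force: [-2.4, 1.7, 11.1]
gripper_width: -0.003
grasp_force: 5.6
```

Request:
{"api": "jog_arm", "payload": {"rows": [{"fingers": 0,"x": 0,"y": 0,"z": 1,"ax": 0,"ay": 0,"az": 0},{"fingers": 0,"x": 0,"y": 0,"z": 1,"ax": 0,"ay": 0,"az": 0},{"fingers": 0,"x": 0,"y": 0,"z": 0,"ax": 0,"ay": 0,"az": 0},{"fingers": 0,"x": 0,"y": 0,"z": 0,"ax": 0,"ay": 0,"az": 0},{"fingers": 0,"x": 0,"y": 0,"z": 0,"ax": 0,"ay": 0,"az": 0},{"fingers": 0,"x": 0,"y": 0,"z": 0,"ax": 0,"ay": 0,"az": 0},{"fingers": 0,"x": 0,"y": 0,"z": 0,"ax": 0,"ay": 0,"az": 0},{"fingers": 0,"x": 0,"y": 0,"z": 0,"ax": 0,"ay": 0,"az": 0}]}}

```text
t: 58.15
eef_pos: [0.3951, 0.2635, 0.0286]
tool_rot: [-0.0, -0.222, 0.975, 0.0]
contact_force: [-7.4, -2.4, 33.7]
gripper_width: -0.004
grasp_force: 16.0
```

Request:
{"api": "jog_arm", "payload": {"rows": [{"fingers": 0,"x": 0,"y": 0,"z": -20,"ax": 0,"ay": 0,"az": 0},{"fingers": 0,"x": 0,"y": 0,"z": -40,"ax": 0,"ay": 0,"az": 0},{"fingers": 0,"x": 0,"y": 0,"z": -45,"ax": 0,"ay": 0,"az": 0},{"fingers": 0,"x": -24.8,"y": -10.2,"z": -33,"ax": 0,"ay": 0,"az": 0},{"fingers": 0,"x": -24.7,"y": -10.1,"z": 0,"ax": 0,"ay": 0,"az": 0},{"fingers": 0,"x": 0,"y": 0,"z": 0,"ax": 0,"ay": 0,"az": 0},{"fingers": 0,"x": 0,"y": 0,"z": 0,"ax": 0,"ay": 0,"az": 0},{"fingers": 0,"x": 0,"y": 0,"z": 0,"ax": 0,"ay": 0,"az": 0}]}}

```text
t: 58.95
eef_pos: [0.4472, 0.2655, 0.1635]
tool_rot: [-0.002, -0.222, 0.975, -0.001]
contact_force: [-0.4, 0.9, 0.7]
gripper_width: 0.001
grasp_force: 0.0
```

```bash
python3 - <<'E'
from h import *
c=shot("wrist","w16"); print(pose()[0])
t=np.radians(25.5); f=lambda a,b,z:np.array((a*np.cos(t)-b*np.sin(t),a*np.sin(t)+b*np.cos(t),z))/1e3
a=pix(c,f(470,48,28)).astype(int)
A=cv2.resize(c["pixels"][max(a[1]-50,0):a[1]+130,a[0]-130:a[0]+130,::-1],None,fx=3,fy=3,interpolation=cv2.INTER_CUBIC)
cv2.imwrite("pics/final.png",A)
E
```

```text
[0.44718066 0.26566769 0.16360696]
```

View pics/final.png

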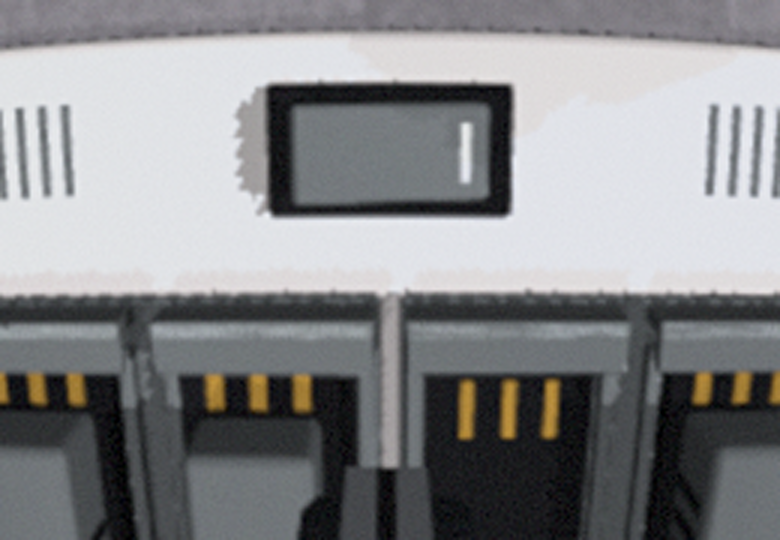

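The rocker has tipped over: its left end is now the taller one and casts the larger shadow. It stopped hard at 33 N. All four packs are in, and short bay 1 stays empty because only one short pack was there.

```bash
python3 -c "
from station import bot
print(bot.hand_in())"
```

```text
the job is handed in; nothing more can be done
None
```

I swapped the charged pack into the vacuum, put the three empties (two long, one short) in station bays of their own length, each checked flat by a press, switched the rocker fully on last, and handed the job in at about 59 s; no verdict was returned.

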